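# Lift a glued brush head under the drying lamp

## Robot

A 6-joint arm with a two-finger parallel gripper is mounted at the origin on the work surface. World frame = base frame: x ahead of the robot, y to its left, z up, the work surface at z = 0. Lengths are in m, angles in rad, forces in N, time in s.
With the tool pointing down it reaches from about 0.275 to 0.825 m from the base axis. Payload 4.9 kg.
Tool frame: the origin (TCP) lies midway between the tips of the shut fingers; the grasp point (between the pads) lies 19 mm behind it (grip_point_offset is the distance from the TCP to the grasp point, in m); z points along the fingers, x is the direction in which the jaws open and shut, and the axes are right-handed (so a half turn about z gives the same grasp; the last joint's range is limited). The gripper opens to 85 mm and grips with 20 to 120 N. Pads are 22 mm wide; open, the fingers measure 114 mm over their backs; the gripper's body (76 mm by 85 mm) begins 54 mm behind the grasp point. The pads swing forward as they close: fully open they stand 13 mm farther back than shut.
Start: joints at [0.967, 0.326, -0.193, 1.052, 0, 1.437], TCP at [0.249, 0.49, 0.231] pointing down, gripper open.
Joint ranges: [-2.65, 2.65], [-0.97, 1.79], [-1.3, 1.35], [-1.93, 2.1], [-1.47, 1.37], [-3.14, 3.14]. Speed limits (rad/s): [2.57, 2.57, 3.14, 3.14, 3.14, 3.14].

## Interface

Orientations are given as a rotation vector (axis times angle).
In Python, from cell import * gives the robot as it stands. Calls block until the motion is done:
- movep(position, orientation): joint-space move of the TCP to a pose.
- move_l(position, velocity=0.15, rot=None, until_force=None): straight line of the TCP; rot=None keeps the orientation; velocity is the mean speed in m/s. With until_force (N) it stops when the force on the tool has changed by that much, and returns True; else False.
- set_joints(angles): joint-space move.
- let_go() and grab(newtons=None): open the fingers fully, or close them until they stop; newtons is the grip in N (None keeps the last).
- sleep(seconds).
- ik(position, orientation): joint angles nearest the present ones, or None.
- get_state(): the state.
- grab_frame(name): name is "scene" or "top" or "wrist"; returns a dict with "img" (480x640x3 uint8, red, green, blue), "fx", "fy", "cx", "cy" (pixels), "cam_to_world" (4x4, takes a point from camera to world coordinates); the wrist camera has in their place "T_tool_cam" (4x4, takes a point from camera to tool coordinates, whose origin is the TCP and whose axes are the tool frame's). Camera axes: x right, y down, z forward; pixel columns grow to the right and rows downward; lengths in m; the calibration is good to about 2 mm. The wrist camera is an equidistant fisheye: a pixel r from the principal point sees the ray r / f radians off the axis. A picture is of the moment at which its call begins: read the wrist's pose just before it. There is no depth.
A pose or a line that the arm cannot do raises MotionError and nothing moves.
- sign_off(): hands the job in, once; it reports no verdict.
Trained networks look in the newest picture that a camera, given by its name, has taken for a name from the list of things; names that differ only in an ending like _2 or _b are one class to them, and where a whole thing is asked for, a point or a joint stands for the part that bears it (a point fixed in the world has none). Each returns a list of dicts, best first, with "score" (0 to 1); they miss things now and then, are a little off and sometimes report something else, mostly with a low value. They report only what shows in the picture. A call takes as long as a camera call. They do not tell look-alikes from the thing itself.
- spot_in(camera, name): "centre" ([column, row] in pixels, amid what is visible of it).
- silhouettes(camera, name): "mask" (480x640 bool, what is visible of it) and "centre" ([column, row] in pixels, amid what is visible of it).
- tip_of(camera, name): "centre" ([column, row] in pixels: a listed point, or the origin of a listed thing).
The state is a dict: "clock": time; "q": joint angles; "joint_velocities": joint speeds; "tau": joint torques, N m; "position": TCP position; "eef_rot": TCP orientation; "contact_force": force on the tool from outside, world axes, zero at the start; "wrist_torque": the same for the moment, N m; "finger_gap": opening from 0.0 (shut) to 1.0 (fully open).
Only numpy, scipy, OpenCV 4.12 (cv2) and the standard library are available. Lean on these libraries where they do the work, as an engineer would, in place of code of your own. Each camera call takes 0.05 s, during which the arm holds its last target.

## Task

Pick up the steel lifter, slide its blade under the tallest of the three brush heads on the slatted rack and carry the head upright on the blade, without touching its tacky cup or hair with the gripper, to stand in the middle of the drying lamp's deck, let down gently across the two slats. Draw the lifter out, put it back in its grooved rest, and then switch the lamp on by turning its knob clockwise until it snaps over to its stop. Leave the two short heads and the other things on the table as they stand.

Things in the scene. Friction and masses are not known exactly. Their poses are not given: they have to be found in the camera images.
- head_tall: The tallest of three large brush heads: pointed brown tuft, stiff with gum, in a dark turned wooden cup; 110 mm high, foot flat and round, 52 mm across, 48 to 84 g. Origin at the centre of its foot, z up to the tip. On the narrow blade it tips over past about 20 degrees.
- head_tall_mid (a point): Middle of the tall head, 55 mm above its foot.
- head_short0_mid (a point): Middle of a short brush head, same cup and foot but 78 mm high; 39 mm above its foot. Stays where it is.
- head_short1_mid (a point): Middle of the other short brush head, same make, 78 mm high; 39 mm above its foot. Stays where it is.
- rack: Slatted wooden rack, 115 x 272 mm, fixed. Origin at the centre of its underside; x along its slats, away from the robot. Slats x +-50 mm, tops 100 mm high; between them three gaps 34 mm wide at y = -80, 0, +80 mm, open at both ends. Cross bearers below reach 70 mm high, so a blade can run in a gap 70 to 100 mm high. A head stands over each gap near x = 0; which holds the tall one varies.
- lifter: Loose hand lifter, 100 g. Flat level steel blade, 80 x 24 mm, 4 mm thick; a flat-sided wooden handle rises from its back end at 60 degrees to the blade, leaning back. Origin on the blade's underside, 35 mm behind its front edge; x along the blade to the front edge, z up. Centre of mass about 32 mm behind the origin.
- lifter_seat (a point): Top face of the blade directly above the lifter's origin, where a head should stand; the blade reaches 35 mm ahead and 45 mm behind it. Axes as the lifter's.
- lifter_grip (a point): Grip point on the lifter's handle axis, in the lifter's frame 98 mm behind and 103 mm above its origin. The handle's flat sides face +-y, 20 mm apart; it is 15 mm thick, 85 mm long and ends 30 mm beyond this point.
- rest: Grooved wooden block for the lifter, 120 x 62 mm, fixed. Origin at the centre of its underside; the groove runs along x, 34 mm wide, floor 70 mm above the table, cheek tops at 82 mm; open at the back (-x), with a stop 46 mm ahead of the origin. Home for the lifter: blade on the groove floor, origins above each other, x axes alike.
- dryer: Drying lamp, fixed. Origin at the centre of the deck's underside; x along its slats, away from the robot. Two slats, x +-50 mm, tops 100 mm high, with one 34 mm gap at y = 0, open at both ends; cross bearers below reach 70 mm high. Control box with the switch: x -90 to 0, y -200 to -130 mm, 40 mm high. Two uprights at x = 75, y = +-86 mm, arms running forward at 308 mm to the hood.
- hood_edge (a point): Middle of the lower edge, nearest the robot, of the lamp hood that hangs over the deck: x = -105 mm of the lamp, 265 mm above the table. The hood reaches 60 mm on from here in x, 80 mm to either side and 60 mm up, so an upright gripper on the lifter's handle strikes it; lean the gripper back some 30 degrees.
- dryer_place (a point): Middle of the deck at slat-top height (100 mm), over the gap: the head's foot goes here.
- lamp_switch (a joint): Lamp switch, rotary knob with a vertical axis: 0 is off, 1.3 rad is the on stop, growing clockwise seen from above. A snap spring resists at first (about 0.07 N m), the torque falls off and past 0.65 rad it pulls over to the stop by itself; let go well short of that it springs back.
- switch_grip (a point): Grip point on the knob's axis, 62 mm above the table, at x = -45, y = -165 mm of the lamp. The knob has an upright bar grip 40 mm long, 12 mm thick, 26 mm high (11 mm below to 11 mm above this point, over a 42 mm disc); the bar's length is this point's x axis and turns with the knob; at off it lies along the lamp's x.
- gum_jar: Bystander: glass jar with a steel lid, 64 mm across, 85 mm high. Origin at its underside.
- comb: Bystander: wooden hair comb lying flat, 105 x 40 mm, 6 mm thick. Origin at its underside.
- bobbin: Bystander: wooden bobbin, 42 mm across, 60 mm high, standing. Origin at its underside.
- bowl: Bystander: ceramic bowl, 100 mm across, 45 mm high. Origin at its underside.
- water_cup: Bystander: white cup, 72 mm across, 85 mm high. Origin at its underside.
There are look-alikes about, which are no part of the job. What is shaped like the rest but green is not meant.

How it is judged:
By the outcome, as a careful person would: the job done as asked, in the order asked, and still so for the second after the job is handed in, with the robot touching nothing.
It also fails if it takes over 72 s, if anything falls off the work surface, if the arm or the gripper's body presses on something with over 40 N, if the wrist force passes 120 N, or if a joint passes its speed limit or range.

## Working session

There is one attempt and no reset: what is moved stays moved. The work goes in short steps, each a Python script; the robot and the scene stay as the last script left them, time stands still between calls to the robot, and variables do not carry over. Pictures are saved under pics/ and viewed, and the job is handed in when it is done.

```bash
ls; mkdir -p pics
python3 - <<'E'
from cell import *
import cv2
s=get_state(); print(s)
for n in ["scene","top","wrist"]:
    f=grab_frame(n); cv2.imwrite(f"pics/{n}0.png",f["img"][:,:,::-1]); print(n,{k:v for k,v in f.items() if k!="img"})
E
```

```text
pics
{'clock': 0.0, 'q': array([ 9.66840675e-01,  3.26933511e-01, -1.93589264e-01,  1.05201757e+00,
        9.69709590e-06,  1.43656121e+00]), 'joint_velocities': array([ 0.00155927,  0.00014219, -0.0001427 ,  0.00020996,  0.00211636,
       -0.00015541]), 'tau': array([-1.19879496e-03, -4.43395257e+01,  2.62443566e+01,  1.53998699e-02,
       -4.80255712e-04, -4.40438086e-06]), 'position': array([0.24861621, 0.48993924, 0.23050545]), 'eef_rot': array([ 2.67680679e+00,  1.64314592e+00, -2.51111917e-03]), 'contact_force': array([ 0.41192833,  1.01525172, -0.00479904]), 'wrist_torque': array([-0.10338143,  0.05447137, -0.00109613]), 'finger_gap': 0.9992485100402194}
scene {'fx': 446.78562044810184, 'fy': 446.78562044810184, 'cx': 316.3672043106981, 'cy': 237.83051472865074, 'cam_to_world': array([[-0.47234999,  0.50929643, -0.71937656,  1.31754268],
       [ 0.88135014,  0.26331678, -0.39228333,  0.40587129],
       [-0.01036458, -0.81931766, -0.57324615,  0.77403705],
       [ 0.        ,  0.        ,  0.        ,  1.        ]])}
top {'fx': 450.37979828795534, 'fy': 450.37979828795534, 'cx': 319.5146523722872, 'cy': 239.81980865615512, 'cam_to_world': array([[ 0.0015559 , -0.98055203,  0.19625316,  0.36257435],
       [-0.9997663 , -0.00575691, -0.0208374 ,  0.01338983],
       [ 0.02156197, -0.19617487, -0.98033183,  1.12534356],
       [ 0.        ,  0.        ,  0.        ,  1.        ]])}
wrist {'fx': 371.64829954431775, 'fy': 371.64829954431775, 'cx': 321.60337718132047, 'cy': 232.52872049408217, 'T_tool_cam': array([[ 9.99999966e-01, -1.62001896e-04, -2.06654229e-04,
         1.15033210e-03],
       [ 2.13562558e-04,  9.59674196e-01,  2.81114555e-01,
        -7.21448605e-02],
       [ 1.52779640e-04, -2.81114589e-01,  9.59674197e-01,
        -1.41592296e-01],
       [ 0.00000000e+00,  0.00000000e+00,  0.00000000e+00,
         1.00000000e+00]])}
```

View pics/scene0.png

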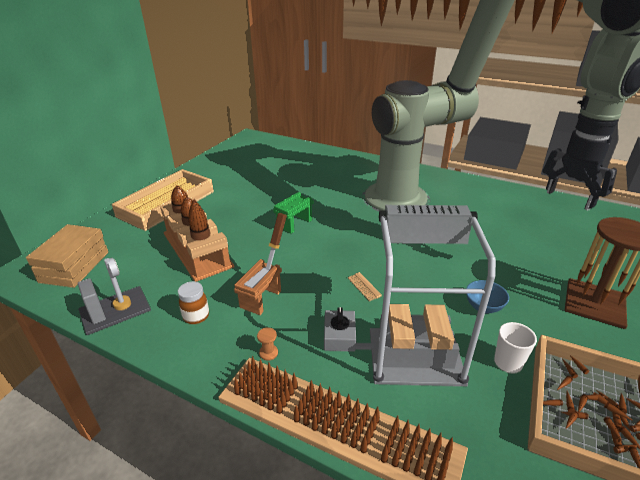

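View pics/top0.png

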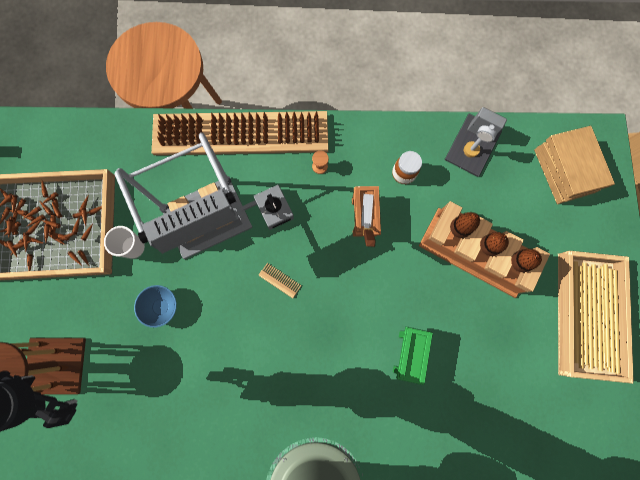

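View pics/wrist0.png

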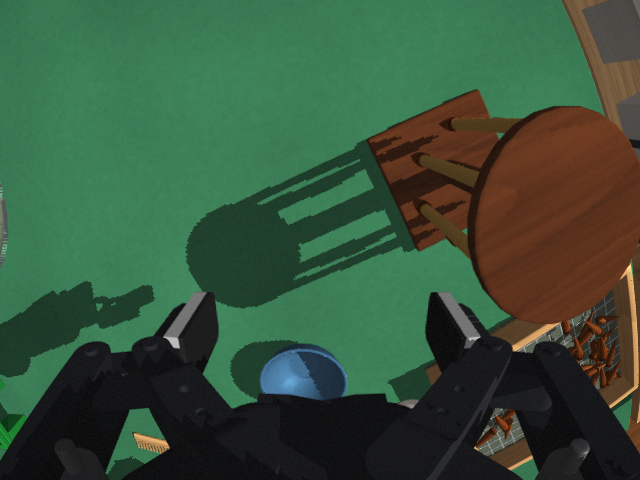

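```bash
cat > h.py <<'E'
from cell import *
import numpy as np, cv2
from scipy.spatial.transform import Rotation as R
def ray(f,px):
    d=np.array([(px[0]-f["cx"])/f["fx"],(px[1]-f["cy"])/f["fy"],1.]); T=f["cam_to_world"]
    d=T[:3,:3]@d; return T[:3,3],d/np.linalg.norm(d)
def atz(f,px,z):
    o,d=ray(f,px); return o+d*(z-o[2])/d[2]
def tri(rays):
    A=np.zeros((3,3));b=np.zeros(3)
    for o,d in rays:
        P=np.eye(3)-np.outer(d,d);A+=P;b+=P@o
    x=np.linalg.solve(A,b); return x,[np.linalg.norm((np.eye(3)-np.outer(d,d))@(x-o)) for o,d in rays]
def proj(f,p):
    T=f["cam_to_world"];c=T[:3,:3].T@(np.asarray(p)-T[:3,3]);return np.array([f["fx"]*c[0]/c[2]+f["cx"],f["fy"]*c[1]/c[2]+f["cy"]])
E
python3 - <<'E'
from h import *
np.set_printoptions(precision=4,suppress=True)
F={n:grab_frame(n) for n in ["scene","top"]}
import pickle; pickle.dump(F,open("F0.pkl","wb"))
for nm in ["head_tall","head_tall_mid","head_short0_mid","head_short1_mid","rack","lifter","lifter_seat","lifter_grip","rest","dryer","hood_edge","dryer_place","switch_grip","gum_jar","comb","bobbin","bowl","water_cup"]:
    for n in F:
        r=tip_of(n,nm); print(nm,n,[(np.round(d["centre"],1).tolist(),round(d["score"],2)) for d in r[:5]])
for n in F:
    im=F[n]["img"][:,:,::-1]
    c= im[170:290,90:290] if n=="scene" else im[180:320,340:560]
    cv2.imwrite(f"pics/c_{n}.png",cv2.resize(c,None,fx=3.6,fy=3.6,interpolation=cv2.INTER_CUBIC))
E
```

```text
head_tall scene [([199.5, 232.9], 0.7), ([506.5, 359.6], 0.19)]
head_tall top [([460.3, 227.8], 0.64)]
head_tall_mid scene [([256.8, 301.0], 0.27)]
head_tall_mid top [([469.7, 219.0], 0.63)]
head_short0_mid scene [([178.4, 194.8], 0.6)]
head_short0_mid top [([531.5, 263.4], 0.64)]
head_short1_mid scene [([191.8, 211.2], 0.63), ([362.0, 288.5], 0.34)]
head_short1_mid top [([495.2, 245.0], 0.8), ([129.8, 246.3], 0.45), ([366.6, 209.2], 0.17)]
rack scene [([194.8, 246.4], 0.62)]
rack top []
lifter scene [([255.7, 280.3], 0.69)]
lifter top [([368.5, 207.0], 0.97)]
lifter_seat scene [([257.0, 277.9], 0.98)]
lifter_seat top [([370.2, 207.9], 0.9)]
lifter_grip scene [([280.9, 222.0], 0.68)]
lifter_grip top [([368.7, 237.6], 0.89), ([273.4, 200.9], 0.36)]
rest scene [([258.2, 299.9], 0.97), ([296.5, 224.4], 0.96)]
rest top [([360.0, 218.2], 0.9), ([409.0, 354.0], 0.86), ([463.3, 225.4], 0.51)]
dryer scene [([419.9, 319.5], 0.3)]
dryer top [([205.3, 221.2], 0.61), ([270.7, 201.6], 0.39)]
hood_edge scene []
hood_edge top [([200.4, 235.3], 0.6), ([474.9, 252.0], 0.31)]
dryer_place scene [([419.6, 323.5], 0.71), ([198.2, 234.4], 0.55)]
dryer_place top [([196.8, 214.2], 0.62)]
switch_grip scene [([341.4, 317.1], 0.79), ([359.1, 288.6], 0.42)]
switch_grip top [([270.2, 202.5], 0.68), ([131.5, 246.0], 0.17)]
gum_jar scene [([197.6, 317.9], 0.91), ([199.1, 249.6], 0.52)]
gum_jar top [([404.2, 174.3], 0.92), ([363.8, 215.7], 0.66)]
comb scene [([361.7, 290.9], 0.77), ([507.8, 359.0], 0.21)]
comb top [([277.1, 281.9], 0.56), ([368.6, 206.7], 0.54), ([477.8, 251.0], 0.45)]
bobbin scene [([271.1, 353.9], 0.79), ([258.5, 282.2], 0.51)]
bobbin top [([320.1, 167.5], 0.72), ([368.7, 205.9], 0.59), ([405.1, 175.5], 0.22)]
bowl scene [([480.9, 311.6], 0.75)]
bowl top [([162.0, 305.1], 0.97)]
water_cup scene [([508.2, 361.8], 0.8), ([258.4, 298.4], 0.28)]
water_cup top [([134.1, 247.2], 0.89)]
```

View pics/c_scene.png

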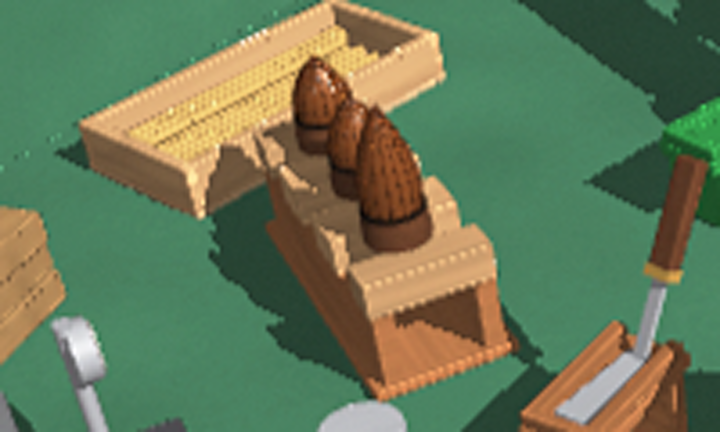

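View pics/c_top.png

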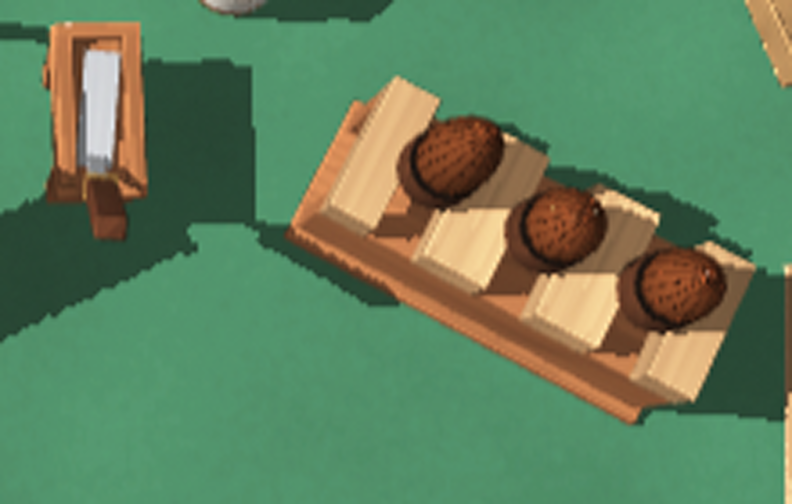

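Run:
```python
from h import *
import pickle
np.set_printoptions(precision=4,suppress=True)
F=pickle.load(open("F0.pkl","rb"));S,T=F["scene"],F["top"]
P={"head_tall":((199.5,232.9),(460.3,227.8)),"tip_tall":((193,200),(478,214)),"tip_mid":((185,198),(505.5,235)),"tip_far":((177,187),(539,257)),
"seat":((257,277.9),(370.2,207.9)),"lifter":((255.7,280.3),(368.5,207)),"grip":((280.9,222),(368.7,237.6)),"place":((419.6,323.5),(196.8,214.2)),"sw":((341.4,317.1),(270.2,202.5)),"rest":((258.2,299.9),(360,218.2))}
for k,(a,b) in P.items():
    x,e=tri([ray(S,a),ray(T,b)]);print(k,x,np.array(e))
for k,p,z in [("comb",(277.1,281.9),0),("bowl",(162,305.1),0),("jar",(404.2,174.3),0),("bob",(320,167.5),0),("cup",(134,247),0),("hood",(200.4,235.3),.265)]: print(k,atz(T,p,z))
```

```text
head_tall [ 0.5988 -0.3398  0.1031] [0.0016 0.0016]
tip_tall [ 0.603  -0.3402  0.2077] [0.0018 0.0018]
tip_mid [ 0.5644 -0.4091  0.176 ] [0.0023 0.0023]
tip_far [ 0.5176 -0.482   0.1688] [0.0021 0.0021]
seat [ 0.6517 -0.1285  0.0698] [0.0041 0.0041]
lifter [ 0.6562 -0.127   0.0656] [0.0018 0.0018]
grip [ 0.5558 -0.11    0.1823] [0.0023 0.0023]
place [0.6312 0.2789 0.0873] [0.0028 0.0028]
sw [0.6678 0.1119 0.061 ] [0.0004 0.0004]
rest [ 0.6496 -0.1212 -0.004 ] [0.0066 0.0066]
comb [0.4801 0.0952 0.    ]
bowl [0.4219 0.3766 0.    ]
jar [ 0.7653 -0.2336  0.    ]
bob [ 0.7821 -0.0115  0.    ]
cup [0.5667 0.4567 0.    ]
hood [0.5424 0.2264 0.265 ]
```

```bash
cat >> h.py <<'E'
def rot(phi,lean,back=1):
    """tool z: heading phi, lean rad from straight down (towards phi). -y tool ('camera side') toward phi if back=1 else opposite"""
    z=np.array([np.cos(phi)*np.sin(lean),np.sin(phi)*np.sin(lean),-np.cos(lean)])
    u=np.array([np.cos(phi)*np.cos(lean),np.sin(phi)*np.cos(lean),np.sin(lean)])
    y=-u*back; x=np.cross(y,z)
    return R.from_matrix(np.c_[x,y,z]).as_rotvec()
def wframe(name=None):
    s=get_state(); f=grab_frame("wrist")
    T=np.eye(4);T[:3,:3]=R.from_rotvec(s["eef_rot"]).as_matrix();T[:3,3]=s["position"]
    f["cam_to_world"]=T@f["T_tool_cam"]; f["fish"]=1
    if name: cv2.imwrite(f"pics/{name}.png",f["img"][:,:,::-1])
    return f
E
python3 - <<'E'
from h import *
np.set_printoptions(precision=3,suppress=True)
for nm,p,r in [("dry",(.42,.15,.22),rot(np.radians(35),np.radians(40))),("rest",(.56,-.12,.32),rot(-.15,0)),("rack",(.50,-.375,.36),rot(-.54,0)),
 ("restg",(.556,-.11,.182),rot(-.16,.52)),("restgB",(.556,-.11,.182),rot(-.16,.52,-1)),("drg",(.54,.23,.22),rot(.5,.52)),("drgB",(.54,.23,.22),rot(.5,.52,-1))]:
    print(nm,ik(p,r))
E
```

```text
dry [-0.138 -0.254 -1.086  0.188  0.453  2.522]
rest [-0.34   0.33   0.039  1.28   0.     2.952]
rack [-0.762  0.435  0.293  1.429  0.     2.92 ]
restg [-0.386  0.093 -0.799  0.17   0.112  2.945]
restgB [-0.386  0.093 -0.799  0.17   0.112 -0.197]
drg [ 0.2    0.079 -0.695  0.297  0.147  2.879]
drgB [ 0.2    0.079 -0.695  0.297  0.147 -0.262]
```

Run:
```python
from h import *
import pickle
W={}
movep((.42,.15,.22),rot(np.radians(35),np.radians(40))); sleep(.2); W["dry"]=wframe("w_dry"); print(get_state()["clock"])
movep((.56,-.12,.32),rot(-.15,0)); sleep(.2); W["rest"]=wframe("w_rest"); print(get_state()["clock"])
movep((.50,-.375,.36),rot(-.54,0)); sleep(.2); W["rack"]=wframe("w_rack"); print(get_state()["clock"])
pickle.dump(W,open("W0.pkl","wb"))
```

```text
3.725
5.1917
6.475
```

View pics/w_dry.png

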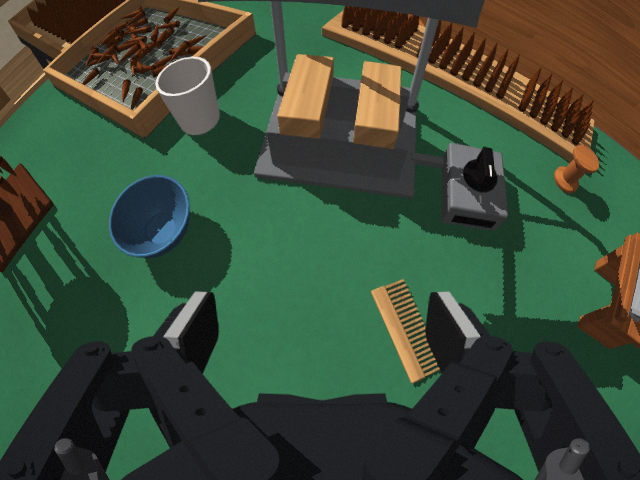

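View pics/w_rest.png

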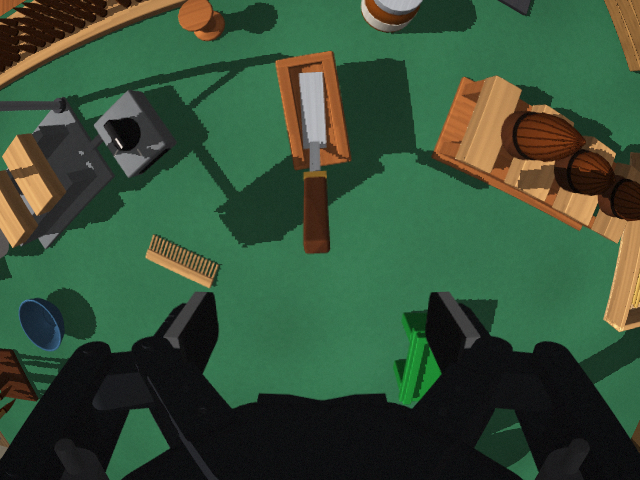

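View pics/w_rack.png

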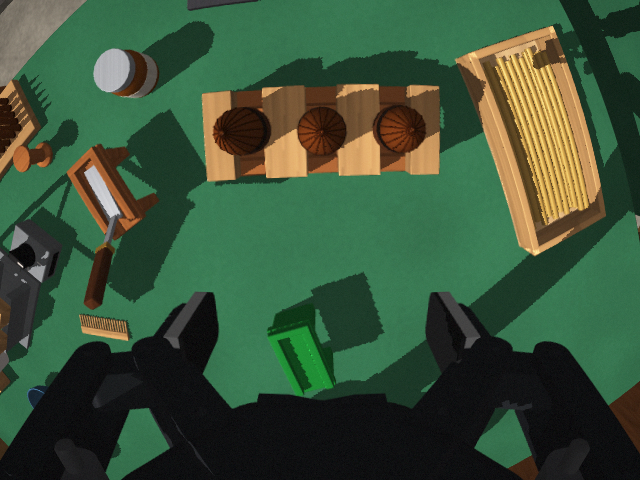

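```bash
cat >> h.py <<'E'
def wproj(f,p):
    T=f["cam_to_world"];c=T[:3,:3].T@(np.asarray(p)-T[:3,3])
    if "fish" not in f: return proj(f,p)
    rr=np.hypot(c[0],c[1]);th=np.arctan2(rr,c[2]);k=th/max(rr,1e-9)
    return np.array([f["fx"]*k*c[0]+f["cx"],f["fy"]*k*c[1]+f["cy"]])
def wray(f,px):
    a=(px[0]-f["cx"])/f["fx"];b=(px[1]-f["cy"])/f["fy"];th=np.hypot(a,b)
    d=np.array([a/th*np.sin(th),b/th*np.sin(th),np.cos(th)]);T=f["cam_to_world"];return T[:3,3],T[:3,:3]@d
def aw(f,px,z):
    o,d=wray(f,px); return o+d*(z-o[2])/d[2]
def pose(x,y,yaw,p):
    c,s=np.cos(yaw),np.sin(yaw);return np.array([x+c*p[0]-s*p[1],y+s*p[0]+c*p[1],p[2]])
E
python3 - <<'E'
from h import *
for n,(x0,y0,x1,y1),k in [("w_rack",(190,75,450,190),3),("w_rest",(265,40,365,260),2.7),("w_dry",(250,45,430,200),4),("w_dry",(435,130,520,235),5)]:
    im=cv2.imread(f"pics/{n}.png")[y0:y1,x0:x1]
    o=cv2.resize(im,None,fx=k,fy=k,interpolation=cv2.INTER_CUBIC)
    for c in range((x0+19)//20*20,x1,20):
        cv2.line(o,(int((c-x0)*k),0),(int((c-x0)*k),6),(0,0,255),1); cv2.putText(o,str(c),(int((c-x0)*k),14),0,.35,(255,255,255),1)
    for c in range((y0+19)//20*20,y1,20):
        cv2.line(o,(0,int((c-y0)*k)),(6,int((c-y0)*k)),(0,0,255),1); cv2.putText(o,str(c),(8,int((c-y0)*k)),0,.35,(255,255,255),1)
    cv2.imwrite(f"pics/z_{n}_{x0}.png",o)
E
```

```text
(no output)
```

View pics/z_w_rack_190.png

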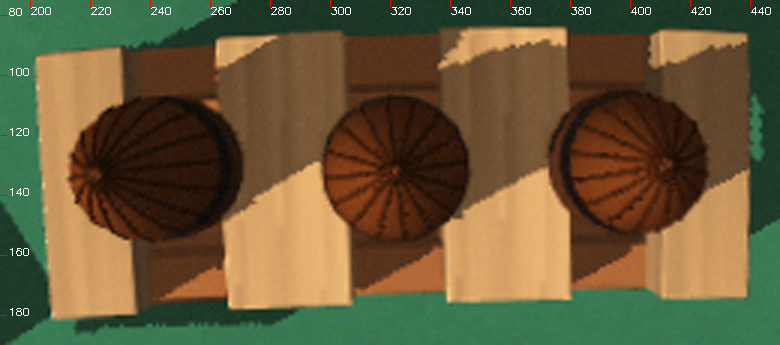

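View pics/z_w_rest_265.png

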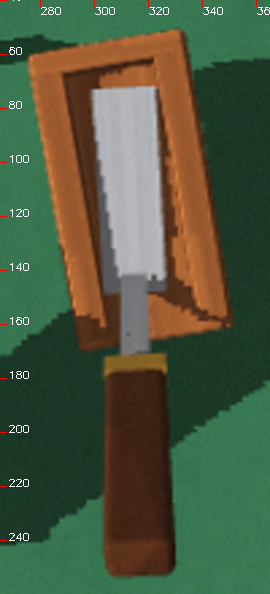

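View pics/z_w_dry_250.png

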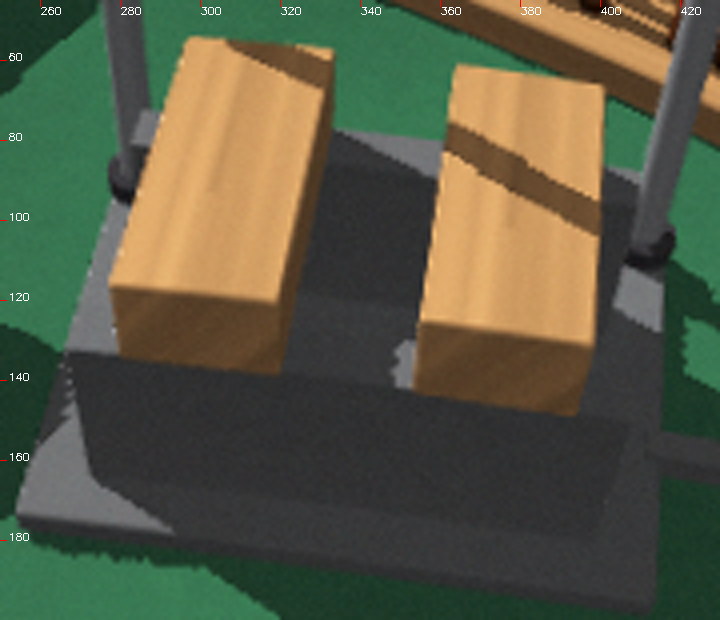

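View pics/z_w_dry_435.png

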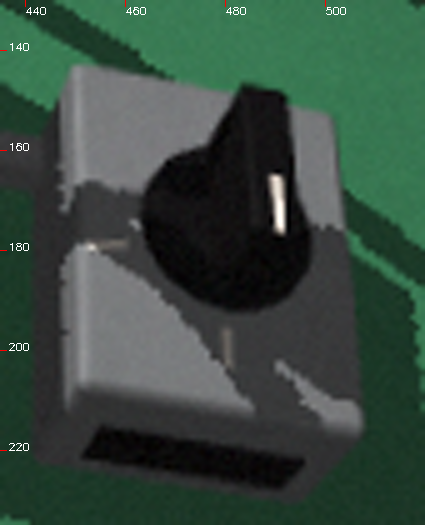

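```bash
cat > fit.py <<'E'
from h import *
import pickle
from scipy.optimize import least_squares
np.set_printoptions(precision=4,suppress=True)
W=pickle.load(open("W0.pkl","rb"))
def cr(p,k,o): return np.array(p)/k+np.array(o)
def fit(obs,x0,nm):
    # obs: list (frame, local pt or fn of extra, px)
    def res(v):
        out=[]
        for f,l,px in obs:
            l=l(v[3]) if callable(l) else l
            out.append(wproj(W[f],pose(v[0],v[1],v[2],np.array(l)/1000.))-px)
        return np.ravel(out)
    r=least_squares(res,x0,loss="soft_l1"); print(nm,r.x,"yawdeg",np.degrees(r.x[2]),"\n",np.reshape(res(r.x),(-1,2)).round(1).tolist()); return r.x
k=lambda p:cr(p,3,(190,75))
rack=fit([("rack",l,k(p)) for l,p in [((50,136,100),(37,57)),((50,97,100),(121,48)),((-50,136,100),(52,319)),((-50,97,100),(137,313)),
 ((50,63,100),(216,38)),((50,17,100),(343,30)),((-50,63,100),(229,309)),((-50,17,100),(352,304)),((50,-17,100),(441,28)),((50,-63,100),(566,27)),((-50,-17,100),(448,302)),((-50,-63,100),(570,300)),
 ((50,-97,100),(660,31)),((50,-136,100),(747,32)),((-50,-97,100),(663,298)),((-50,-136,100),(748,297))]],(.56,-.41,-.53),"rack")
k=lambda p:cr(p,2.7,(265,40))
rest=fit([("rest",l,k(p)) for l,p in [((60,31,82),(30,57)),((60,-31,82),(183,32)),((-60,31,82),(77,318)),((-60,-31,82),(231,325)),((46,17,82),(62,75)),((46,-17,82),(155,62))]],(.65,-.12,-.15),"rest")
lif=fit([("rest",l,k(p)) for l,p in [((35,12,74),(93,90)),((35,-12,74),(157,88)),((-45,-12,74),(166,278)),((-45,12,74),(105,290))]],(.65,-.12,-.15),"lifter")
k=lambda p:cr(p,4,(250,45)); k2=lambda p:cr(p,5,(435,130))
dry=fit([("dry",l,k(p)) for l,p in [((-50,17,100),(277,302)),(lambda y:(-50,y,100),(110,287)),((50,17,100),(332,52)),(lambda y:(50,y,100),(188,37)),
 ((-50,-17,100),(420,323)),(lambda y:(-50,-y,100),(594,346)),((50,-17,100),(456,66)),(lambda y:(50,-y,100),(604,87))]]+
 [("dry",l,k2(p)) for l,p in [((-90,-130,40),(75,388)),((-90,-200,40),(362,412)),((0,-130,40),(78,68)),((0,-200,40),(332,115))]],(.64,.28,.5,60),"dryer")
pickle.dump(dict(rack=rack,rest=rest,lif=lif,dry=dry),open("poses.pkl","wb"))
print("handle end",wproj(W["rest"],pose(*lif,np.array([-.113,0,.199]))), k((139,545)))
print("place",pose(*dry[:3],(0,0,.1)),"switch",pose(*dry[:3],(-.045,-.165,.062)),"hood",pose(*dry[:3],(-.105,0,.265)))
F=pickle.load(open("F0.pkl","rb"))
for n in F:
    im=F[n]["img"][:,:,::-1].copy()
    def ln(ps,l,z,col):
        q=[wproj(F[n],pose(*ps[:3],(a/1000,b/1000,z/1000))) for a,b in l]
        cv2.polylines(im,[np.int32(np.array(q)*16).reshape(-1,1,2)],True,col,1,cv2.LINE_AA,4)
    for y0,y1 in [(97,136),(17,63),(-63,-17),(-136,-97)]: ln(rack,[(50,y0),(50,y1),(-50,y1),(-50,y0)],100,(255,0,0))
    ln(rest,[(60,31),(60,-31),(-60,-31),(-60,31)],82,(255,0,0)); ln(lif,[(35,12),(35,-12),(-45,-12),(-45,12)],74,(0,0,255))
    yo=dry[3]
    for y0,y1 in [(17,yo),(-yo,-17)]: ln(dry,[(50,y0),(50,y1),(-50,y1),(-50,y0)],100,(255,0,0))
    ln(dry,[(-90,-200),(0,-200),(0,-130),(-90,-130)],40,(255,0,0)); ln(dry,[(-105,80),(-45,80),(-45,-80),(-105,-80)],265,(255,255,0))
    c=im[170:380,90:490] if n=="scene" else im[120:300,110:560]
    cv2.imwrite(f"pics/o_{n}.png",cv2.resize(c,(800,int(800*c.shape[0]/c.shape[1])),interpolation=cv2.INTER_CUBIC))
E
python3 fit.py
```

```text
rack [ 0.5584 -0.4068 -0.5058] yawdeg -28.98287402323303 
 [[-5.5, -0.4], [0.3, -1.0], [-4.7, 0.7], [0.1, 0.7], [-0.6, -0.3], [-0.0, -0.1], [-0.5, 0.5], [0.3, 0.5], [-0.6, -0.4], [0.7, -0.4], [-0.4, 0.2], [0.8, -0.0], [0.2, -1.1], [5.2, 0.1], [-0.1, 0.3], [4.7, 0.6]]
rest [ 0.6492 -0.1224  0.0147] yawdeg 0.8442964271546047 
 [[-3.4, -3.3], [0.7, -4.4], [-0.8, 14.0], [1.8, 1.7], [0.6, 0.5], [-0.4, -0.4]]
lifter [ 0.6542 -0.1232 -0.0989] yawdeg -5.663703468121421 
 [[0.1, -1.2], [-0.2, -1.7], [0.3, 4.0], [-0.2, 0.8]]
dryer [ 0.6351  0.2755  0.4564 59.0863] yawdeg 26.150301102071783 
 [[0.2, 0.8], [-0.6, 0.0], [0.6, -1.1], [-0.1, -0.6], [-0.4, -0.1], [-0.5, 0.6], [-0.3, -1.0], [-0.2, -0.8], [1.1, 0.6], [2.1, 5.8], [-1.1, -1.9], [1.4, -0.5]]
handle end [317.3602 248.971 ] [284.75 181.25]
place [0.6351 0.2755 0.1   ] switch [0.6674 0.1075 0.062 ] hood [0.5409 0.2292 0.265 ]
```

View pics/o_top.png

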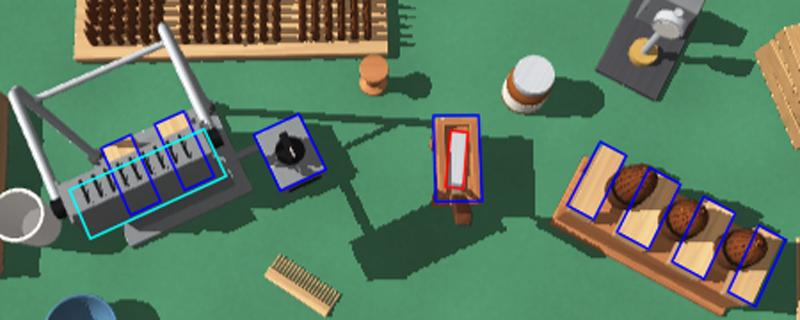

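View pics/o_scene.png

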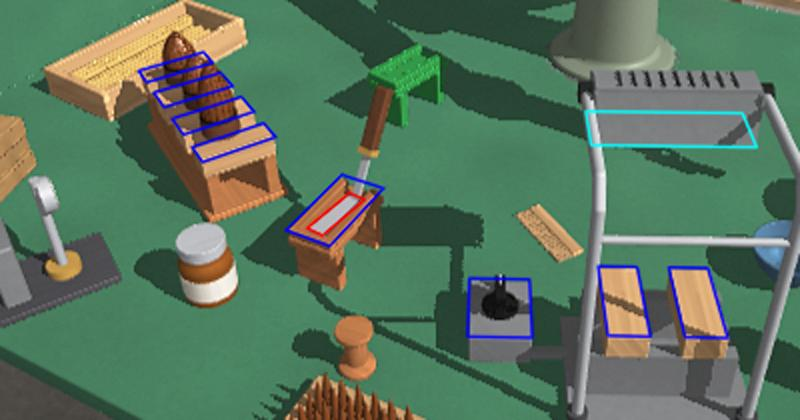

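```bash
sed -i 's/((-60,31,82),(77,318)),((-60,-31,82),(231,325))/(lambda b:(-b,31,82),(77,318)),(lambda b:(-b,-31,82),(231,325))/; s/(.65,-.12,-.15),"rest")/(.65,-.12,-.15,60),"rest")/; s/print("handle end".*/print("handle end",wproj(W["rest"],pose(*lif,np.array([-.113,0,.199]))))/' fit.py; python3 fit.py
python3 - <<'E'
import cv2,pickle
from h import *
P=pickle.load(open("poses.pkl","rb"));F=pickle.load(open("F0.pkl","rb"));W=pickle.load(open("W0.pkl","rb"))
for f,n,(x0,y0,x1,y1) in [(F["scene"],"s",(225,240,305,330)),(F["top"],"t",(335,170,400,250)),(W["rest"],"w",(265,40,365,190))]:
    k=6
    im=cv2.resize(f["img"][y0:y1,x0:x1,::-1],None,fx=k,fy=k,interpolation=cv2.INTER_CUBIC)
    def ln(ps,l,z,col):
        q=[(wproj(f,pose(*ps[:3],(a/1000,b/1000,z/1000)))-(x0-.5,y0-.5))*k for a,b in l]
        cv2.polylines(im,[np.int32(np.array(q)).reshape(-1,1,2)],True,col,1)
    b=60
    ln(P["rest"],[(60,31),(60,-31),(-b,-31),(-b,31)],82,(255,0,0));ln(P["rest"],[(46,17),(46,-17),(-b,-17),(-b,17)],82,(255,0,0))
    ln(P["lif"],[(35,12),(35,-12),(-45,-12),(-45,12)],74,(0,0,255))
    cv2.imwrite(f"pics/q_{n}.png",im)
a=[cv2.imread(f"pics/q_{n}.png") for n in "stw"]
a=[cv2.resize(x,None,fx=540/x.shape[0],fy=540/x.shape[0]) for x in a]
m=np.hstack(a); cv2.imwrite("pics/q.png",cv2.resize(m,(800,int(800*m.shape[0]/m.shape[1]))) if m.shape[1]>800 else m)
E
```

```text
rack [ 0.5584 -0.4068 -0.5058] yawdeg -28.98287402323303 
 [[-5.5, -0.4], [0.3, -1.0], [-4.7, 0.7], [0.1, 0.7], [-0.6, -0.3], [-0.0, -0.1], [-0.5, 0.5], [0.3, 0.5], [-0.6, -0.4], [0.7, -0.4], [-0.4, 0.2], [0.8, -0.0], [0.2, -1.1], [5.2, 0.1], [-0.1, 0.3], [4.7, 0.6]]
rest [ 0.6474 -0.1221  0.007  53.9103] yawdeg 0.3994940150767693 
 [[-3.0, -1.8], [1.2, -2.6], [-2.3, 9.9], [0.5, -2.1], [0.9, 2.0], [-0.1, 1.4]]
lifter [ 0.6542 -0.1232 -0.0989] yawdeg -5.663703468121421 
 [[0.1, -1.2], [-0.2, -1.7], [0.3, 4.0], [-0.2, 0.8]]
dryer [ 0.6351  0.2755  0.4564 59.0863] yawdeg 26.150301102071783 
 [[0.2, 0.8], [-0.6, 0.0], [0.6, -1.1], [-0.1, -0.6], [-0.4, -0.1], [-0.5, 0.6], [-0.3, -1.0], [-0.2, -0.8], [1.1, 0.6], [2.1, 5.8], [-1.1, -1.9], [1.4, -0.5]]
handle end [317.3602 248.971 ]
place [0.6351 0.2755 0.1   ] switch [0.6674 0.1075 0.062 ] hood [0.5409 0.2292 0.265 ]
```

View pics/q.png

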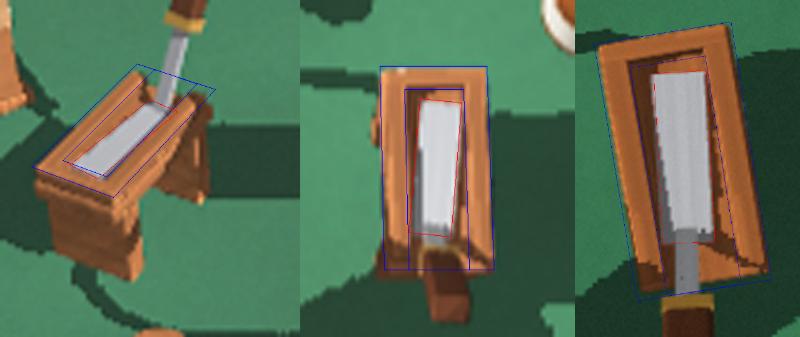

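```bash
cat >> h.py <<'E'
import pickle,os
P=pickle.load(open("poses.pkl","rb")) if os.path.exists("poses.pkl") else {}
RACK=P["rack"][:3]; DRY=P["dry"][:3]; REST=np.array([.648,-.122,.008]); LIF=P["lif"][:3]
TH=np.radians(50); U=.005
def loc2w(F,lx,ly): return pose(*F,(lx,ly,0))[:2]
def tcp(xy,z,yaw,dx=0,dy=0,dz=0,th=None):
    """TCP pose for lifter origin at xy,z(underside),yaw; dx,dy,dz = grasp correction (lifter frame)"""
    th=TH if th is None else th
    g=pose(xy[0],xy[1],yaw,(-.098-.5*U+.019*np.sin(th)+dx,dy,.103+.866*U-.019*np.cos(th)+dz)); g[2]+=z
    return g,rot(yaw,th,-1)
E
python3 - <<'E'
from h import *
np.set_printoptions(precision=3,suppress=True)
for n in ["head_tall_mid","head_tall","head_short0_mid","head_short1_mid"]:
    print(n,[(np.round(d["centre"],1),round(d["score"],2)) for d in tip_of("wrist",n)])
W=pickle.load(open("W0.pkl","rb"))
for px,z in [((261,130),.1),((245,130),.155),((220.5,133),.21),((321.5,132.5),.178),((411.5,131),.178)]:
    p=aw(W["rack"],px,z); c,s=np.cos(RACK[2]),np.sin(RACK[2]); d=p[:2]-RACK[:2]; print(px,p,"local",c*d[0]+s*d[1],-s*d[0]+c*d[1])
for th in (40,45,50,55):
    t=np.radians(th)
    print(th)
    for nm,xy,z,yaw in [("lif",LIF[:2],.07,LIF[2]),("lifup",LIF[:2],.15,LIF[2]),("rin",loc2w(RACK,-.14,.08),.083,RACK[2]),("rhead",loc2w(RACK,.003,.08),.116,RACK[2]),("C",(.48,-.05),.116,0),("D",loc2w(DRY,-.2,0),.116,DRY[2]),("E",loc2w(DRY,0,0),.116,DRY[2])]:
        print(nm,ik(*tcp(xy,z,yaw,th=t)))
E
```

```text
head_tall_mid [(array([234.1, 130.6]), 0.68), (array([103.6, 329. ]), 0.58)]
head_tall [(array([250.8, 127.8]), 0.86)]
head_short0_mid [(array([400.5, 128.5]), 0.75)]
head_short1_mid [(array([323. , 132.1]), 0.84)]
(261, 130) [ 0.593 -0.351  0.1  ] local 0.003459748234101008 0.06538790786820617
(245, 130) [ 0.597 -0.346  0.155] local 0.004533060435756787 0.07164953466300751
(220.5, 133) [ 0.601 -0.338  0.21 ] local 0.0035530102447706297 0.08047017178326915
(321.5, 132.5) [ 0.558 -0.406  0.178] local -0.0010662915975945602 0.00035708539423485796
(411.5, 131) [ 0.52  -0.475  0.178] local -0.0005345458366286318 -0.07858201861662072
40
lif [-0.443  0.124 -0.984 -0.205  0.219 -0.268]
lifup [-0.443 -0.029 -0.865  0.066  0.219 -0.268]
rin [-0.811 -0.16  -1.207 -0.151  0.194 -0.236]
rhead [-0.702  0.068 -0.882 -0.068  0.125 -0.151]
C [-0.62  -0.414 -1.207  0.179  0.383 -0.501]
D [-0.056 -0.393 -1.206  0.127  0.321 -0.407]
E [ 0.196  0.076 -0.871 -0.057  0.166 -0.201]
45
lif [-0.46   0.138 -1.069 -0.388  0.253 -0.261]
lifup [-0.46  -0.042 -0.952 -0.092  0.253 -0.261]
rin [-0.834 -0.149 -1.295 -0.333  0.23  -0.236]
rhead [-0.711  0.066 -0.969 -0.24   0.145 -0.146]
C [-0.682 -0.444 -1.282  0.073  0.462 -0.521]
D [-0.106 -0.421 -1.285  0.005  0.387 -0.419]
E [ 0.184  0.074 -0.958 -0.228  0.192 -0.195]
50
lif [-0.478  0.176 -1.151 -0.593  0.287 -0.251]
lifup [-0.478 -0.039 -1.039 -0.265  0.287 -0.251]
rin None
rhead [-0.72   0.083 -1.055 -0.428  0.164 -0.139]
C None
D None
E [ 0.171  0.09  -1.043 -0.414  0.217 -0.186]
55
lif [-0.495  0.245 -1.23  -0.826  0.321 -0.235]
lifup [-0.495 -0.016 -1.123 -0.458  0.321 -0.235]
rin None
rhead [-0.73   0.123 -1.137 -0.637  0.183 -0.13 ]
C None
D None
E [ 0.159  0.128 -1.125 -0.621  0.242 -0.174]
```

```bash
sed -i 's/TH=np.radians(50); U=.005/TH=np.radians(47); U=.010/' h.py
python3 - <<'E'
from h import *
np.set_printoptions(precision=3,suppress=True)
for nm,xy,z,yaw in [("lif",LIF[:2],.07,LIF[2]),("lifup",LIF[:2],.15,LIF[2]),("rin hi",loc2w(RACK,-.11,.08),.15,RACK[2]),("rin",loc2w(RACK,-.11,.08),.083,RACK[2]),("rhead",loc2w(RACK,.003,.08),.116,RACK[2]),("C",(.52,-.03),.116,0),("D",loc2w(DRY,-.13,0),.116,DRY[2]),("E",loc2w(DRY,0,0),.116,DRY[2]),("E",loc2w(DRY,-.13,0),.083,DRY[2]),("resthi",REST[:2],.15,REST[2])]:
    p,r=tcp(xy,z,yaw); print(nm,p,ik(p,r))
E
```

```text
lif [ 0.566 -0.114  0.169] [-0.47   0.134 -1.102 -0.45   0.268 -0.259]
lifup [ 0.566 -0.114  0.249] [-0.47  -0.057 -0.985 -0.142  0.268 -0.259]
rin hi [ 0.423 -0.24   0.249] [-0.808 -0.278 -1.147 -0.095  0.219 -0.209]
rin [ 0.423 -0.24   0.182] [-0.808 -0.084 -1.275 -0.417  0.219 -0.209]
rhead [ 0.522 -0.295  0.215] [-0.716  0.056 -1.003 -0.297  0.153 -0.145]
C [ 0.431 -0.03   0.215] [-0.499 -0.351 -1.283 -0.116  0.358 -0.356]
D [0.438 0.179 0.215] [ 0.031 -0.224 -1.226 -0.205  0.307 -0.3  ]
E [0.555 0.236 0.215] [ 0.177  0.064 -0.991 -0.285  0.203 -0.193]
E [0.438 0.179 0.182] [ 0.031 -0.115 -1.29  -0.377  0.307 -0.3  ]
resthi [ 0.559 -0.123  0.249] [-0.56  -0.05  -0.965 -0.079  0.405 -0.411]
```

Run:
```python
from h import *
np.set_printoptions(precision=3,suppress=True)
p,r=tcp(LIF[:2],.07,LIF[2]); z=R.from_rotvec(r).as_matrix()[:,2]
movep(p-.09*z,r); sleep(.2); wframe("w_pre"); s=get_state(); print(s["clock"],s["position"],p-.09*z)
f=grab_frame("scene"); cv2.imwrite("pics/s_pre.png",f["img"][:,:,::-1])
```

```text
9.6583 [ 0.5   -0.108  0.23 ] [ 0.5   -0.108  0.23 ]
```

View pics/w_pre.png

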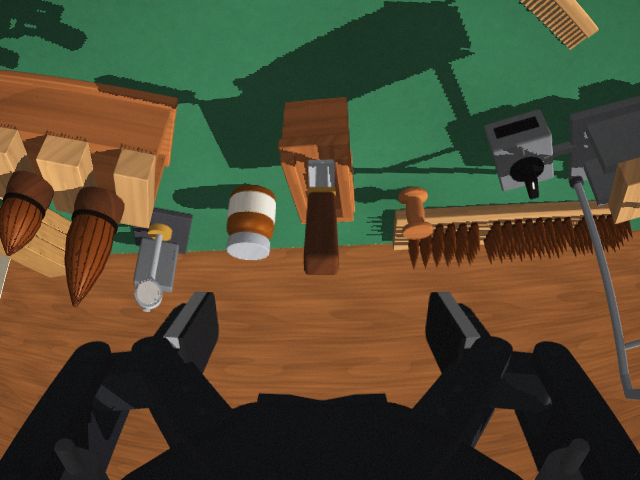

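View pics/s_pre.png

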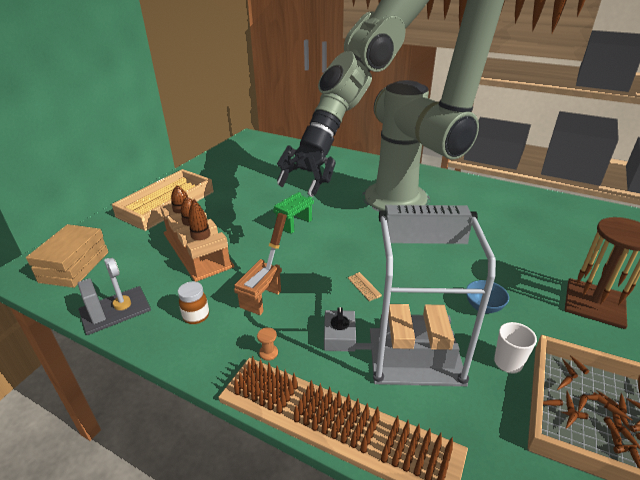

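Run:
```python
from h import *
np.set_printoptions(precision=3,suppress=True)
p,r=tcp(LIF[:2],.07,LIF[2])
print(move_l(p,.12,until_force=8)); s=get_state(); print(s["position"]-p,s["contact_force"])
grab(90); s=get_state(); print(s["clock"],s["finger_gap"],s["contact_force"],s["wrist_torque"])
wframe("w_g"); f=grab_frame("scene"); cv2.imwrite("pics/s_g.png",cv2.resize(f["img"][150:330,200:400,::-1],None,fx=4,fy=4)[:600])
```

```text
False
[-0.  0.  0.] [ 0.183 -0.435  0.002]
11.225 0.2201776886783764 [-2.911 -0.268  4.114] [-0.05   0.594 -0.079]
```

View pics/w_g.png

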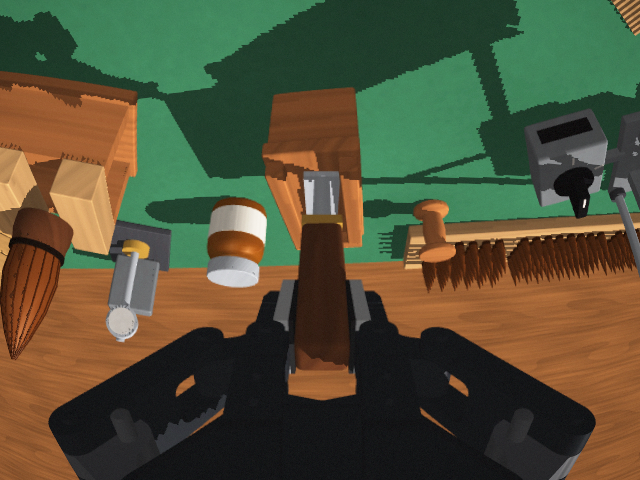

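View pics/s_g.png

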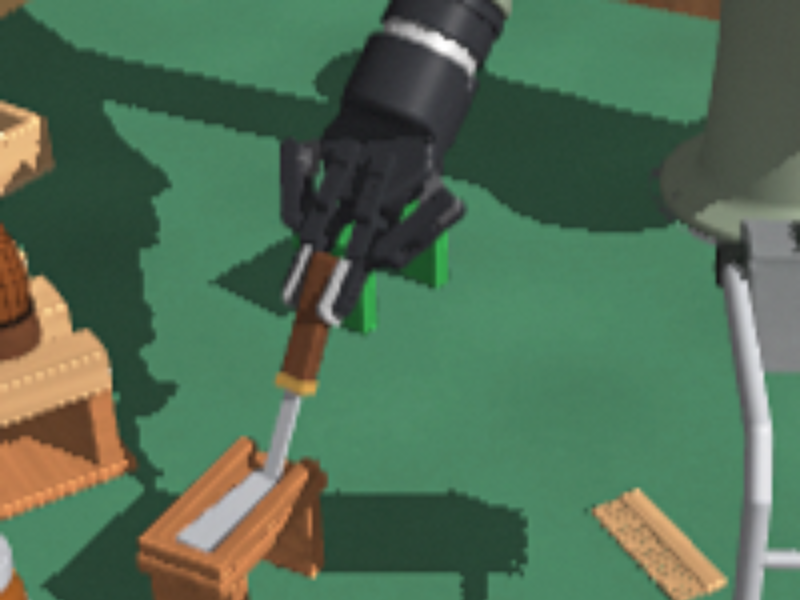

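Run:
```python
from h import *
np.set_printoptions(precision=3,suppress=True)
p,r=tcp(LIF[:2],.15,LIF[2])
move_l(p,.12); s=get_state(); print(s["clock"],s["finger_gap"],s["contact_force"],s["wrist_torque"])
p,r=tcp(loc2w(RACK,-.115,.08),.15,RACK[2])
move_l(p,.2,rot=r); sleep(.2); s=get_state(); print(s["clock"],s["position"]-p)
f=wframe("w_l");F={"w":f}
for n in ("scene","top"): F[n]=grab_frame(n); cv2.imwrite(f"pics/l_{n}.png",F[n]["img"][:,:,::-1])
pickle.dump(F,open("F1.pkl","wb"))
for c in ("wrist","scene","top"):
    for nm in ("lifter_seat","lifter","lifter_grip"): print(c,nm,[(np.round(d["centre"],1),round(d["score"],2)) for d in tip_of(c,nm)])
xy=loc2w(RACK,-.115,.08)
for n in F: print(n,"expected seat",wproj(F[n],[*xy,.154]))
for n in F:
    im=F[n]["img"][:,:,::-1].copy()
    q=[wproj(F[n],pose(*xy,RACK[2],(a/1000,b/1000,.154))) for a,b in [(35,12),(35,-12),(-45,-12),(-45,12)]]
    k=5;q=np.array(q);x0,y0=np.int32(q.mean(0))-60
    x0=max(x0,0);y0=max(y0,0)
    c=cv2.resize(im[y0:y0+120,x0:x0+120],None,fx=k,fy=k,interpolation=cv2.INTER_CUBIC)
    cv2.polylines(c,[np.int32((q-(x0-.5,y0-.5))*k).reshape(-1,1,2)],True,(0,0,255),1); cv2.imwrite(f"pics/lo_{n}.png",c); print(n,x0,y0)
```

```text
12.1417 0.22072689374740992 [-0.571  0.    -1.536] [ 0.074  0.924 -0.006]
13.45 [ 0.  0. -0.]
wrist lifter_seat []
wrist lifter [(array([319.8, 207.3]), 0.87)]
wrist lifter_grip [(array([322. , 303.1]), 0.83), (array([256.1, 150.9]), 0.34)]
scene lifter_seat [(array([237.9, 204.9]), 0.92)]
scene lifter [(array([240.7, 207.8]), 0.96), (array([200.8, 313.1]), 0.26)]
scene lifter_grip [(array([270.7, 159.7]), 0.77)]
top lifter_seat [(array([446.8, 265. ]), 0.81)]
top lifter [(array([443.1, 267.3]), 0.87), (array([362.3, 217.2]), 0.47)]
top lifter_grip [(array([437.5, 302.1]), 0.63), (array([129.1, 246.2]), 0.62), (array([447., 265.]), 0.17)]
w expected seat [319.303 212.825]
scene expected seat [238.705 204.38 ]
top expected seat [444.711 267.65 ]
w 259 146
scene 180 143
top 383 209
```

View pics/lo_scene.png

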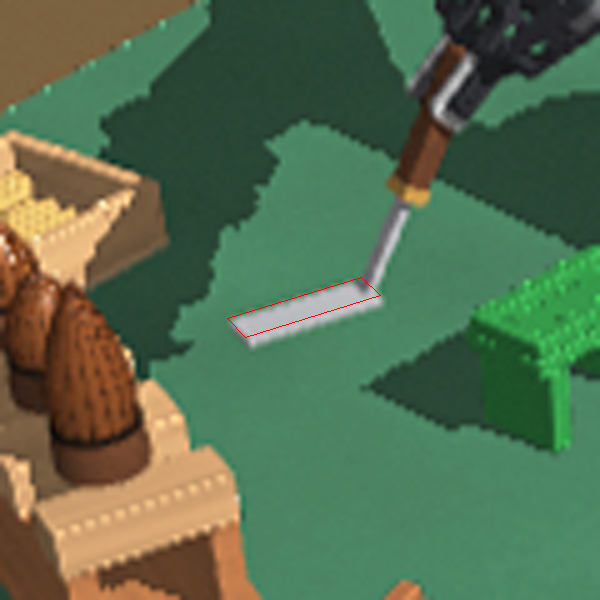

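View pics/lo_top.png

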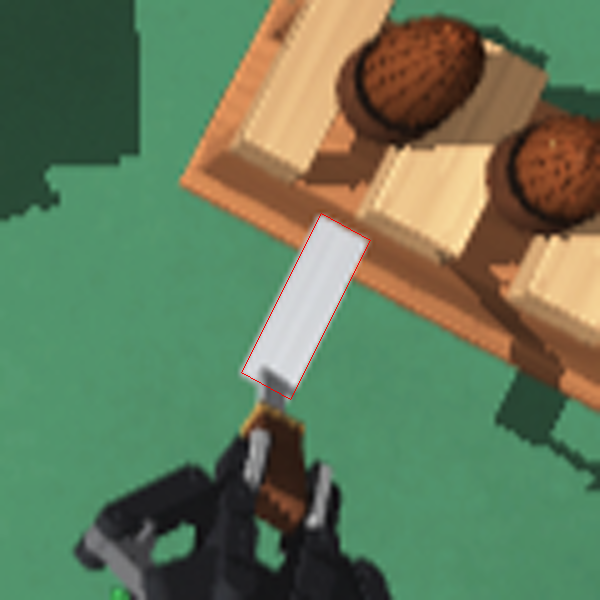

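View pics/w_l.png

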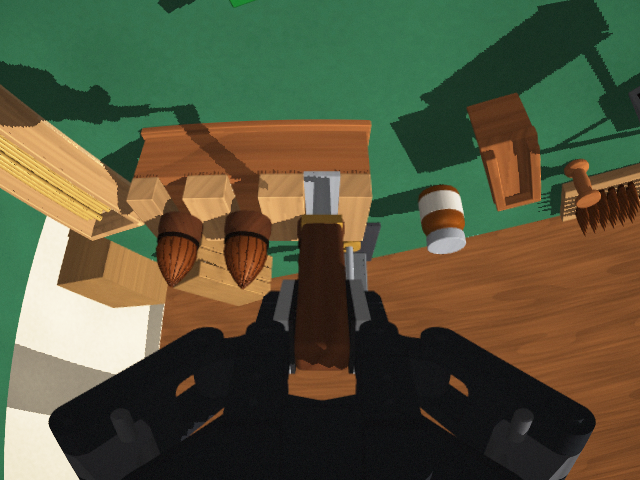

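Run:
```python
from h import *
np.set_printoptions(precision=3,suppress=True)
def go(xl,z,v,**k):
    p,r=tcp(loc2w(RACK,xl,.08),z,RACK[2]); h=move_l(p,v,rot=r,**k); s=get_state(); print(s["clock"],h,s["position"]-p,s["contact_force"],s["wrist_torque"]); return h
go(-.115,.083,.1)
h=go(-.04,.083,.08,until_force=4)
if not h: h=go(.003,.083,.06,until_force=3)
sleep(.1)
f=wframe("w_in");F={"w":f}
for n in ("scene","top"): F[n]=grab_frame(n)
pickle.dump(F,open("F2.pkl","wb"))
cv2.imwrite("pics/in.png",np.hstack([cv2.resize(F["scene"]["img"][170:270,130:280,::-1],(400,267)),cv2.resize(F["top"]["img"][190:290,400:550,::-1],(400,267))]))
```

```text
14.8667 False [ 0. -0.  0.] [ 0.786  0.886 -1.08 ] [ 0.407  0.814 -0.025]
15.9583 False [-0.001  0.    -0.   ] [ 0.14   0.237 -0.618] [ 0.398  0.849 -0.024]
16.825 False [-0.  0. -0.] [-0.634  0.048 -1.022] [0.487 0.819 0.01 ]
```

View pics/in.png

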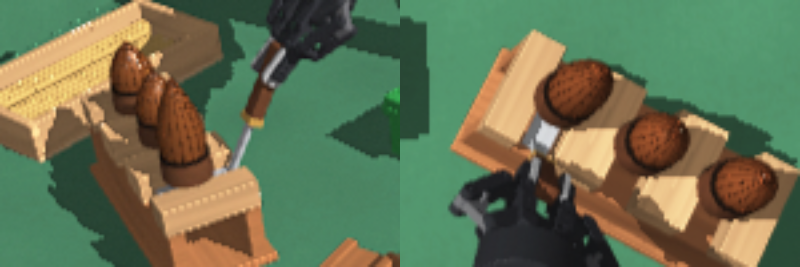

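View pics/w_in.png

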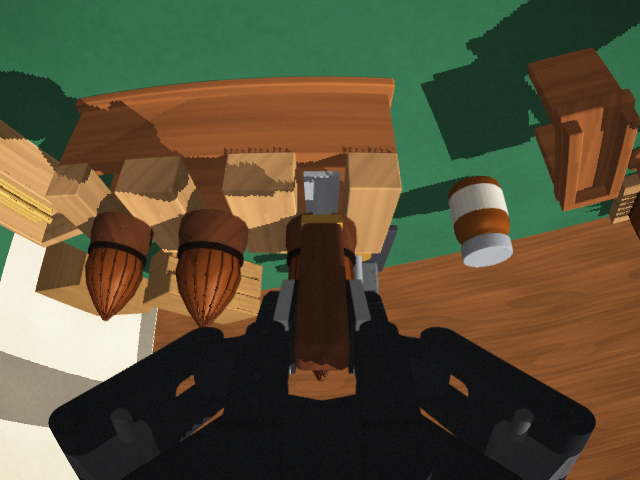

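Run:
```python
from h import *
np.set_printoptions(precision=3,suppress=True)
def go(xl,z,v,**k):
    p,r=tcp(loc2w(RACK,xl,.08),z,RACK[2]); h=move_l(p,v,rot=r,**k); s=get_state(); print(s["clock"],h,s["position"]-p,s["contact_force"],s["wrist_torque"]); return h
go(.003,.101,.03); go(.003,.118,.04); sleep(.2)
f=wframe("w_up");F={"w":f}
for n in ("scene","top"): F[n]=grab_frame(n)
pickle.dump(F,open("F3.pkl","wb"))
for c in ("scene","top"):
    print([ (c,n,[(np.round(d["centre"],1),round(d["score"],2)) for d in tip_of(c,n)][:2]) for n in ("head_tall","lifter_seat")])
cv2.imwrite("pics/up.png",np.hstack([cv2.resize(F["scene"]["img"][170:270,130:280,::-1],(400,267)),cv2.resize(F["top"]["img"][190:290,400:550,::-1],(400,267))]))
```

```text
17.825 False [-0.  0. -0.] [-0.399 -0.872 -2.001] [0.513 0.987 0.037]
18.4 False [ 0. -0.  0.] [-1.08   0.343 -1.67 ] [ 0.566  0.981 -0.011]
[('scene', 'head_tall', [(array([197.6, 227.5]), 0.83)]), ('scene', 'lifter_seat', [(array([200. , 229.8]), 0.52)])]
[('top', 'head_tall', [(array([465.5, 224.8]), 0.96)]), ('top', 'lifter_seat', [(array([464.3, 224.9]), 0.6)])]
```

View pics/up.png

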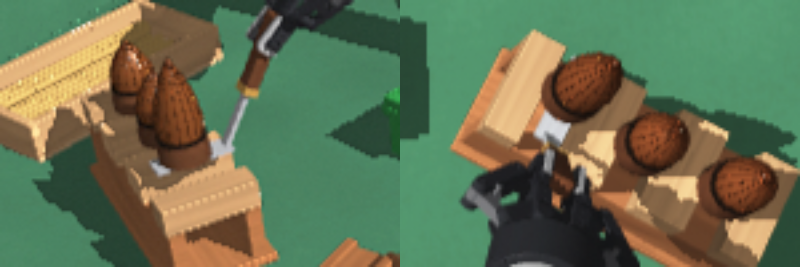

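View pics/w_up.png

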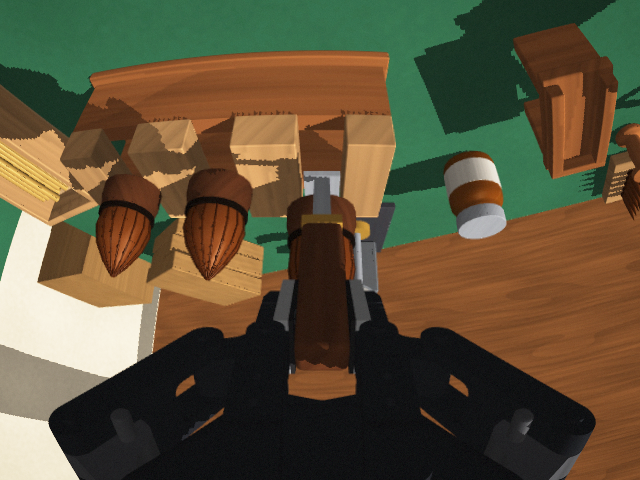

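Run:
```python
from h import *
np.set_printoptions(precision=4,suppress=True)
F=pickle.load(open("F3.pkl","rb"))
x,e=tri([ray(F["scene"],(197.6,227.5)),ray(F["top"],(465.5,224.8))]);print(x,e, loc2w(RACK,.003,.08))
xy=loc2w(RACK,.003,.08)
for n,(x0,y0) in {"scene":(150,170),"top":(420,170)}.items():
    im=F[n]["img"][:,:,::-1]; k=6
    c=cv2.resize(im[y0:y0+100,x0:x0+100],None,fx=k,fy=k,interpolation=cv2.INTER_CUBIC)
    for zz,rr in ((.122,.026),(.147,.026)):
        q=np.array([wproj(F[n],[xy[0]+rr*np.cos(a),xy[1]+rr*np.sin(a),zz]) for a in np.linspace(0,6.28,40)])
        cv2.polylines(c,[np.int32((q-(x0-.5,y0-.5))*k).reshape(-1,1,2)],True,(0,255,255),1)
    q=np.array([wproj(F[n],[*xy,.122]),wproj(F[n],[*xy,.232])]); cv2.polylines(c,[np.int32((q-(x0-.5,y0-.5))*k).reshape(-1,1,2)],False,(0,255,255),1)
    q=np.array([wproj(F[n],pose(*xy,RACK[2],(a/1000,b/1000,.122))) for a,b in [(35,12),(35,-12),(-45,-12),(-45,12)]])
    cv2.polylines(c,[np.int32((q-(x0-.5,y0-.5))*k).reshape(-1,1,2)],True,(0,0,255),1); cv2.imwrite(f"pics/ho_{n}.png",c)
cv2.imwrite("pics/ho.png",cv2.resize(np.hstack([cv2.imread("pics/ho_scene.png"),cv2.imread("pics/ho_top.png")]),(800,400)))
```

```text
[ 0.6006 -0.3441  0.121 ] [np.float64(0.0006937271819162806), np.float64(0.000693727181916309)] [ 0.5998 -0.3383]
```

View pics/ho.png

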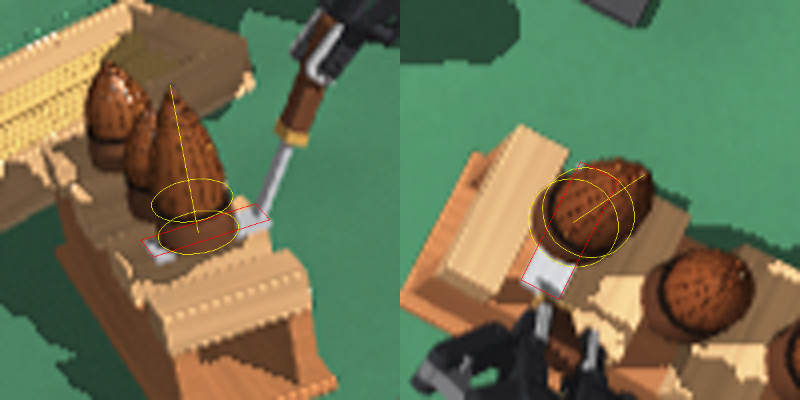

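Run:
```python
from h import *
np.set_printoptions(precision=4,suppress=True)
def go(xy,z,yaw,v):
    p,r=tcp(xy,z,yaw); move_l(p,v,rot=r); s=get_state(); print(s["clock"],s["contact_force"],s["wrist_torque"])
go((.52,-.10),.118,-.08,.13)
go(loc2w(DRY,-.135,0),.118,DRY[2],.13); sleep(.2)
f=wframe("w_D");F={"w":f}
for n in ("scene","top"): F[n]=grab_frame(n)
pickle.dump(F,open("F4.pkl","wb"))
C={}
for c in ("scene","top"):
    C[c]=tip_of(c,"head_tall"); print(c,[(np.round(d["centre"],1),round(d["score"],2)) for d in C[c]][:2])
xy=loc2w(DRY,-.135,0)
o=[]
for n in ("scene","top"):
    im=F[n]["img"][:,:,::-1]; k=4
    c0=np.int32(wproj(F[n],[*xy,.17])); x0,y0=c0-50
    c=cv2.resize(im[y0:y0+100,x0:x0+100],None,fx=k,fy=k,interpolation=cv2.INTER_CUBIC)
    for zz,rr in ((.122,.026),(.147,.026)):
        q=np.array([wproj(F[n],[xy[0]+rr*np.cos(a),xy[1]+rr*np.sin(a),zz]) for a in np.linspace(0,6.28,40)])
        cv2.polylines(c,[np.int32((q-(x0-.5,y0-.5))*k).reshape(-1,1,2)],True,(0,255,255),1)
    q=np.array([wproj(F[n],[*xy,.122]),wproj(F[n],[*xy,.232])]); cv2.polylines(c,[np.int32((q-(x0-.5,y0-.5))*k).reshape(-1,1,2)],False,(0,255,255),1)
    q=np.array([wproj(F[n],pose(*xy,DRY[2],(a/1000,b/1000,.122))) for a,b in [(35,12),(35,-12),(-45,-12),(-45,12)]])
    cv2.polylines(c,[np.int32((q-(x0-.5,y0-.5))*k).reshape(-1,1,2)],True,(0,0,255),1); o.append(c)
cv2.imwrite("pics/D.png",np.hstack(o))
```

```text
20.8083 [ 0.2451 -0.0825 -1.9145] [0.0703 1.0958 0.0069]
23.0333 [-0.323  -0.1508 -1.4531] [-0.4818  0.9915  0.0124]
scene [(array([411.6, 267.7]), 0.91)]
top [(array([223.4, 261.5]), 0.83)]
```

View pics/D.png

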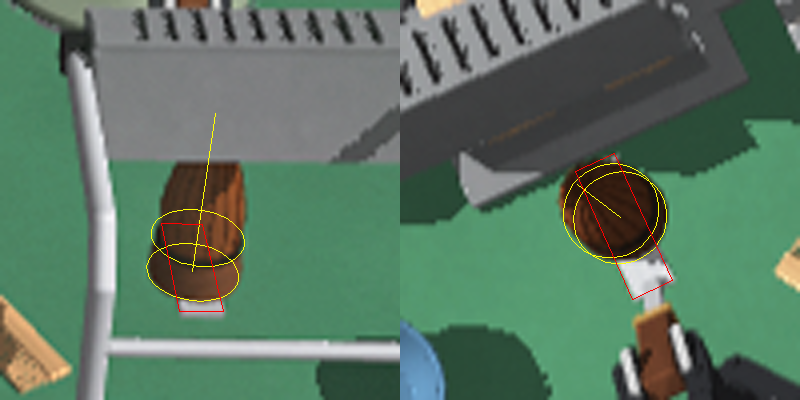

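View pics/w_D.png

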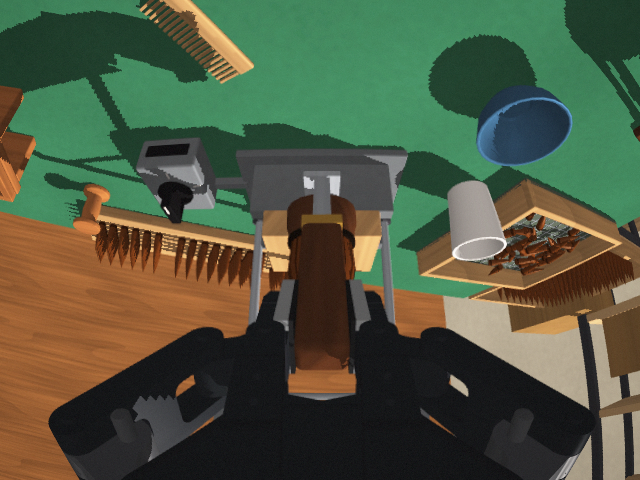

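Run:
```python
from h import *
np.set_printoptions(precision=4,suppress=True)
F=pickle.load(open("F4.pkl","rb"))
x,e=tri([ray(F["scene"],(411.6,267.7)),ray(F["top"],(223.4,261.5))]);d=x[:2]-loc2w(DRY,-.135,0);c,s=np.cos(DRY[2]),np.sin(DRY[2]);print(x,e,"off",c*d[0]+s*d[1],-s*d[0]+c*d[1])
F3=pickle.load(open("F3.pkl","rb"));
def go(xy,z,yaw,v,**k):
    p,r=tcp(xy,z,yaw); h=move_l(p,v,rot=r,**k); s=get_state(); print(s["clock"],h,s["contact_force"],s["wrist_torque"])
go(loc2w(DRY,-.07,0),.118,DRY[2],.08,until_force=6)
go(loc2w(DRY,-.003,0),.118,DRY[2],.08,until_force=6); sleep(.2)
f=wframe("w_E");F={"w":f}
for n in ("scene","top"): F[n]=grab_frame(n)
pickle.dump(F,open("F5.pkl","wb"))
print([(np.round(d["centre"],1),round(d["score"],2)) for d in tip_of("scene","head_tall")])
xy=loc2w(DRY,-.003,0); n="scene";im=F[n]["img"][:,:,::-1]; k=5;x0,y0=350,230
c=cv2.resize(im[y0:y0+120,x0:x0+140],None,fx=k,fy=k,interpolation=cv2.INTER_CUBIC)
for zz,rr in ((.122,.026),(.147,.026)):
    q=np.array([wproj(F[n],[xy[0]+rr*np.cos(a),xy[1]+rr*np.sin(a),zz]) for a in np.linspace(0,6.28,40)])
    cv2.polylines(c,[np.int32((q-(x0-.5,y0-.5))*k).reshape(-1,1,2)],True,(0,255,255),1)
cv2.imwrite("pics/E.png",c)
```

```text
[0.5109 0.2103 0.1258] [np.float64(0.0038031989444194973), np.float64(0.0038031989444194687)] off -0.005222356924034592 -0.003764981077624649
24.45 False [ 0.6578  0.185  -2.7512] [-0.5461  0.9976  0.016 ]
25.4417 False [-0.4895 -0.3031 -1.7275] [-0.477   1.0065 -0.0379]
[(array([421. , 309.7]), 0.79)]
```

View pics/E.png

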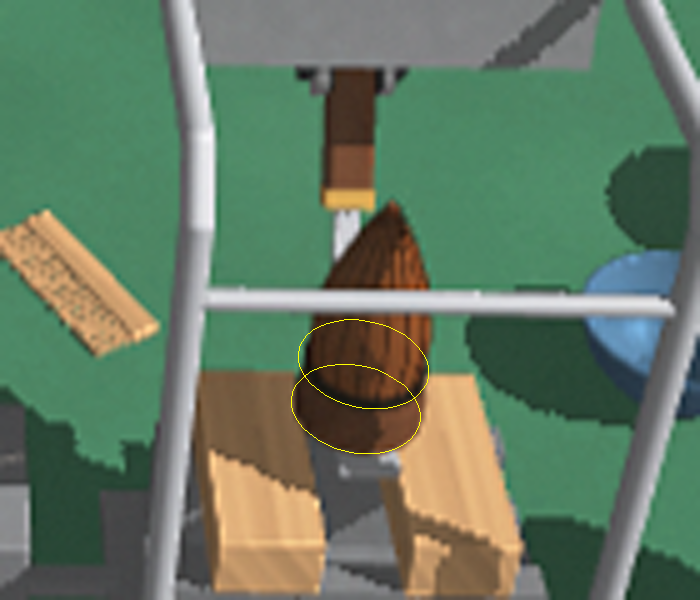

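View pics/w_E.png

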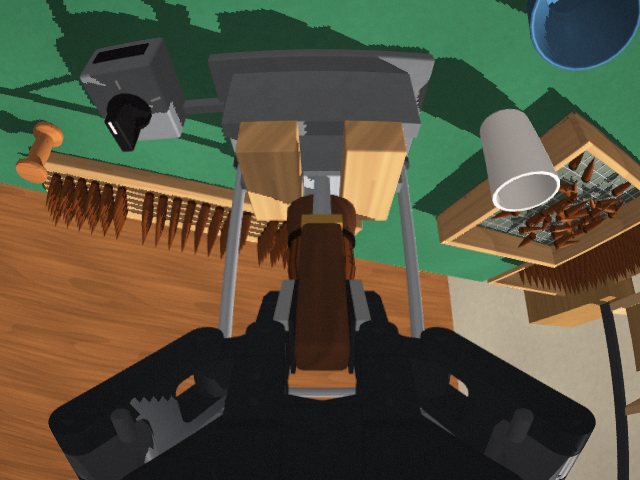

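Run:
```python
from h import *
np.set_printoptions(precision=4,suppress=True)
def go(xy,z,yaw,v,**k):
    p,r=tcp(xy,z,yaw); h=move_l(p,v,rot=r,**k); s=get_state(); print(s["clock"],h,s["contact_force"],s["wrist_torque"])
go(loc2w(DRY,0.0,0),.104,DRY[2],.03)
go(loc2w(DRY,0.0,0),.092,DRY[2],.012)
go(loc2w(DRY,0.0,0),.085,DRY[2],.03); sleep(.2)
f=wframe("w_F");F={"w":f}
for n in ("scene",): F[n]=grab_frame(n)
pickle.dump(F,open("F6.pkl","wb"))
xy=loc2w(DRY,0,0); n="scene";im=F[n]["img"][:,:,::-1]; k=5;x0,y0=350,230
c=cv2.resize(im[y0:y0+120,x0:x0+140],None,fx=k,fy=k,interpolation=cv2.INTER_CUBIC)
for zz,rr in ((.1,.026),(.125,.026),(.21,.002)):
    q=np.array([wproj(F[n],[xy[0]+rr*np.cos(a),xy[1]+rr*np.sin(a),zz]) for a in np.linspace(0,6.28,40)])
    cv2.polylines(c,[np.int32((q-(x0-.5,y0-.5))*k).reshape(-1,1,2)],True,(0,255,255),1)
cv2.imwrite("pics/F.png",c)
```

```text
26.4667 False [-0.1067 -0.169  -1.3702] [-0.4985  0.9688 -0.0295]
27.6167 False [-0.3715  0.6367 -1.248 ] [-0.4881  0.855  -0.0064]
28.0 False [-0.2237 -0.4802 -0.9831] [-0.4235  0.7931  0.0191]
```

View pics/F.png

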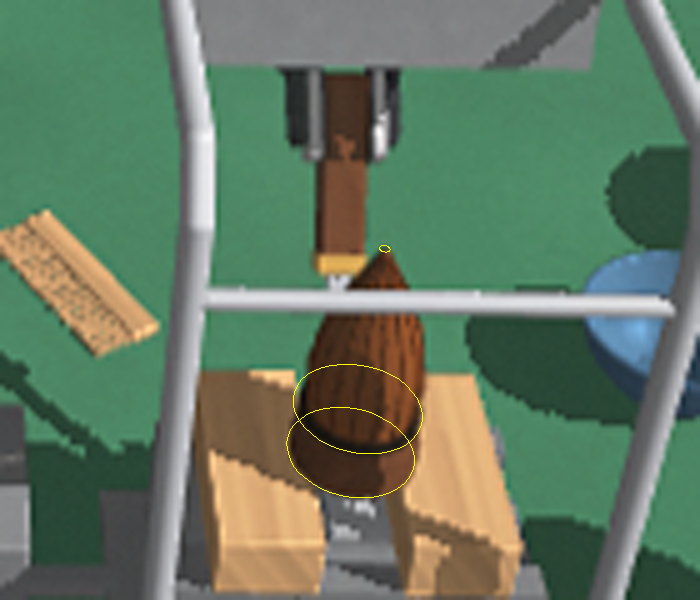

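View pics/w_F.png

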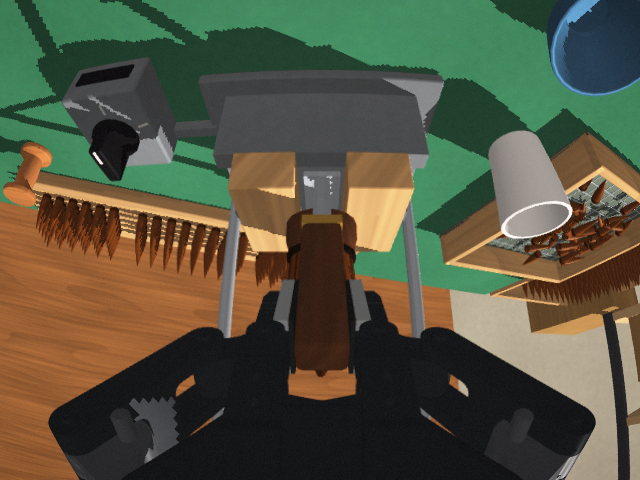

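Run:
```python
from h import *
np.set_printoptions(precision=4,suppress=True)
def go(xy,z,yaw,v,**k):
    p,r=tcp(xy,z,yaw); h=move_l(p,v,rot=r,**k); s=get_state(); print(s["clock"],h,s["contact_force"],s["wrist_torque"])
go(loc2w(DRY,-.07,0),.084,DRY[2],.05,until_force=5)
go(loc2w(DRY,-.13,0),.086,DRY[2],.1)
go((.53,0.02),.14,.2,.2)
go(REST[:2],.12,REST[2],.2); sleep(.2)
f=wframe("w_H");F={"w":f}
for n in ("scene","top"): F[n]=grab_frame(n)
pickle.dump(F,open("F7.pkl","wb"))
xy=REST[:2];o=[]
for n,(x0,y0) in {"scene":(210,210),"top":(315,150)}.items():
    im=F[n]["img"][:,:,::-1]; k=4
    c=cv2.resize(im[y0:y0+130,x0:x0+100],None,fx=k,fy=k,interpolation=cv2.INTER_CUBIC)
    for yy,l,z,col in ((REST[2],[(35,12),(35,-12),(-45,-12),(-45,12)],.124,(0,0,255)),(REST[2],[(46,17),(46,-17),(-60,-17),(-60,17)],.082,(255,0,0)),(REST[2],[(60,31),(60,-31),(-60,-31),(-60,31)],.082,(255,0,0))):
        q=np.array([wproj(F[n],pose(*xy,yy,(a/1000,b/1000,z))) for a,b in l])
        cv2.polylines(c,[np.int32((q-(x0-.5,y0-.5))*k).reshape(-1,1,2)],True,col,1)
    o.append(c)
cv2.imwrite("pics/H.png",np.hstack(o))
cv2.imwrite("pics/Hs.png",F["scene"]["img"][:,:,::-1])
```

```text
29.85 False [ 0.7251 -0.9718 -0.7609] [-0.4386  0.8084 -0.0226]
30.6 False [-0.114   0.2499 -1.5909] [-0.3483  0.8741 -0.0086]
31.675 False [-0.2288 -0.1346 -0.8832] [-0.198   0.9487 -0.0178]
32.6833 False [-1.2357  0.2909 -0.9218] [-0.0547  0.8965  0.0324]
```

View pics/H.png

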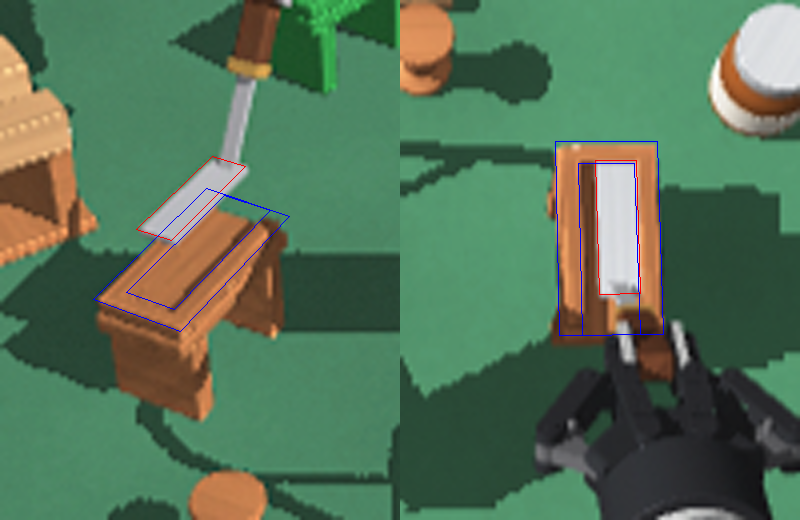

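View pics/w_H.png

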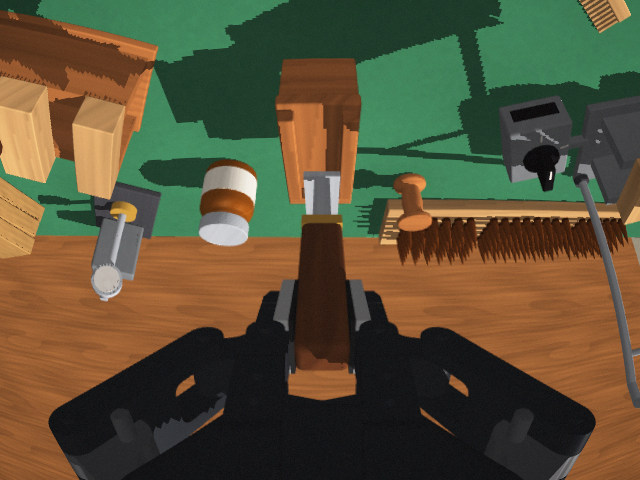

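View pics/Hs.png

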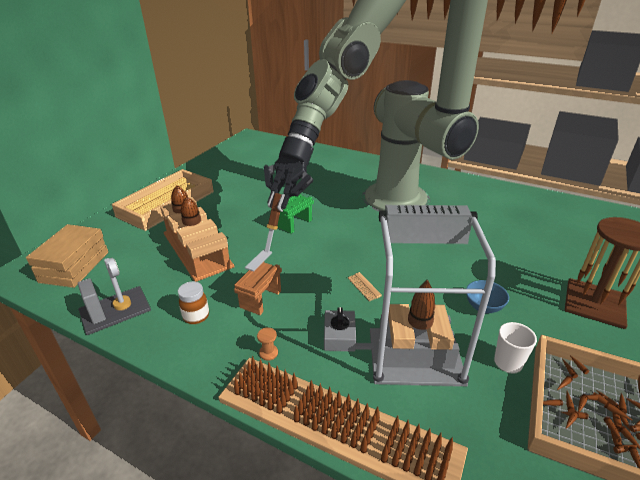

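Run:
```python
from h import *
np.set_printoptions(precision=4,suppress=True)
def go(xy,z,yaw,v,**k):
    p,r=tcp(xy,z,yaw); h=move_l(p,v,rot=r,**k); s=get_state(); print(s["clock"],h,(s["position"]-p),s["contact_force"],s["wrist_torque"])
go(REST[:2],.090,REST[2],.08)
go(REST[:2],.074,REST[2],.04,until_force=4)
go(REST[:2],.066,REST[2],.015,until_force=3); sleep(.1)
f=wframe("w_I");F={"w":f}
for n in ("scene","top"): F[n]=grab_frame(n)
pickle.dump(F,open("F8.pkl","wb"))
o=[]
for n,(x0,y0) in {"scene":(210,210),"top":(315,150)}.items():
    im=F[n]["img"][:,:,::-1]; k=4
    o.append(cv2.resize(im[y0:y0+130,x0:x0+100],None,fx=k,fy=k,interpolation=cv2.INTER_CUBIC))
cv2.imwrite("pics/I.png",np.hstack(o))
```

```text
33.5583 False [ 0. -0. -0.] [-0.6118 -0.9329 -0.7684] [0.0058 0.8603 0.0316]
34.1083 False [-0.0002  0.0001 -0.0004] [ 0.4253  0.5778 -0.4274] [-0.031   0.9552  0.0179]
34.4833 True [ 0.0004 -0.0002  0.0043] [-0.534   0.3113  3.0558] [-0.0641  0.2995 -0.0888]
```

View pics/I.png

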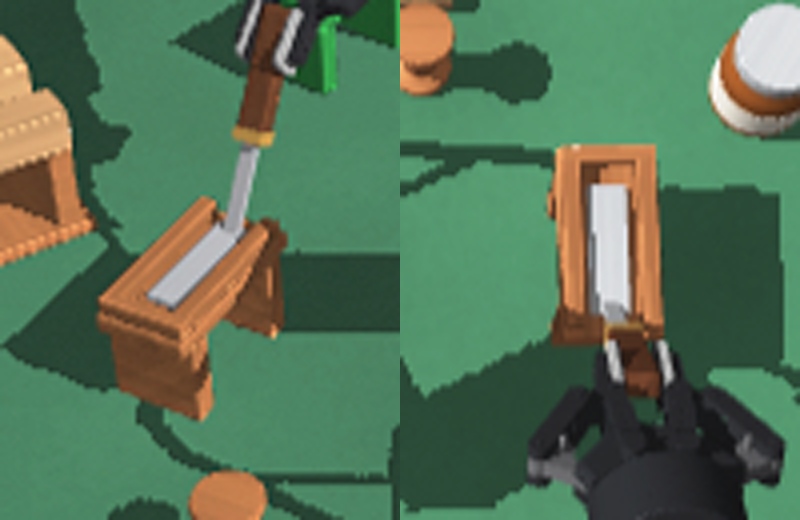

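View pics/w_I.png

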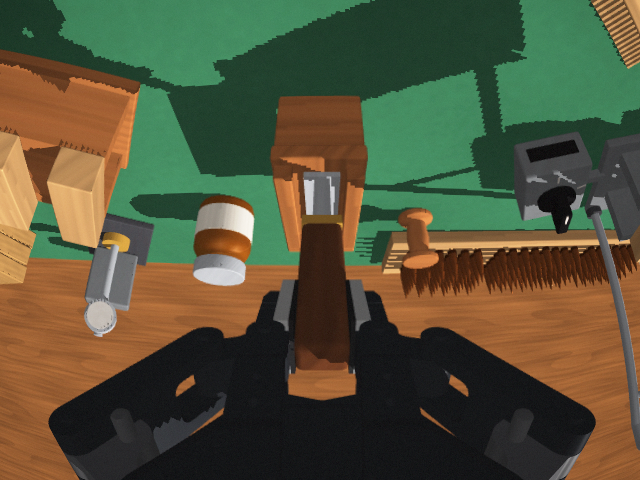

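Run:
```python
from h import *
np.set_printoptions(precision=4,suppress=True)
let_go(); sleep(.1)
s=get_state(); r=s["eef_rot"]; z=R.from_rotvec(r).as_matrix()[:,2]
print(s["clock"])
move_l(s["position"]-.10*z,.2)
s=get_state();print(s["clock"],s["position"],s["q"],s["contact_force"])
f=grab_frame("scene"); cv2.imwrite("pics/J.png",cv2.resize(f["img"][170:330,150:450,::-1],None,fx=2.6,fy=2.6))
SW=pose(*DRY,(-.045,-.165,0));print(SW)
for b in (1,-1):
  for z0 in (.2,.056):
    for a in (0,-.43,-.86,-1.25): print(b,z0,a,ik((SW[0],SW[1],z0),rot(DRY[2]+a,0,b)))
```

```text
35.4917
36.1417 [ 0.4856 -0.1235  0.2366] [-0.6979 -0.1754 -1.0937 -0.0325  0.4936 -0.5263] [0.791  0.189  0.0264]
[0.6674 0.1075 0.    ]
1 0.2 0 [0.0507 0.5833 0.1337 1.1212 0.     2.7358]
1 0.2 -0.43 [ 0.0507  0.5833  0.1337  1.1212  0.     -3.1173]
1 0.2 -0.86 [ 0.0507  0.5833  0.1337  1.1212  0.     -2.6873]
1 0.2 -1.25 [ 0.0507  0.5833  0.1337  1.1212  0.     -2.2973]
1 0.056 0 [ 0.0507  0.7012 -0.0417  0.8279  0.      2.7358]
1 0.056 -0.43 [ 0.0507  0.7012 -0.0417  0.8279  0.     -3.1173]
1 0.056 -0.86 [ 0.0507  0.7012 -0.0417  0.8279  0.     -2.6873]
1 0.056 -1.25 [ 0.0507  0.7012 -0.0417  0.8279  0.     -2.2973]
-1 0.2 0 [ 0.0507  0.5833  0.1337  1.1212  0.     -0.4058]
-1 0.2 -0.43 [0.0507 0.5833 0.1337 1.1212 0.     0.0242]
-1 0.2 -0.86 [0.0507 0.5833 0.1337 1.1212 0.     0.4542]
-1 0.2 -1.25 [0.0507 0.5833 0.1337 1.1212 0.     0.8442]
-1 0.056 0 [ 0.0507  0.7012 -0.0417  0.8279  0.     -0.4058]
-1 0.056 -0.43 [ 0.0507  0.7012 -0.0417  0.8279  0.      0.0242]
-1 0.056 -0.86 [ 0.0507  0.7012 -0.0417  0.8279  0.      0.4542]
-1 0.056 -1.25 [ 0.0507  0.7012 -0.0417  0.8279  0.      0.8442]
```

View pics/J.png

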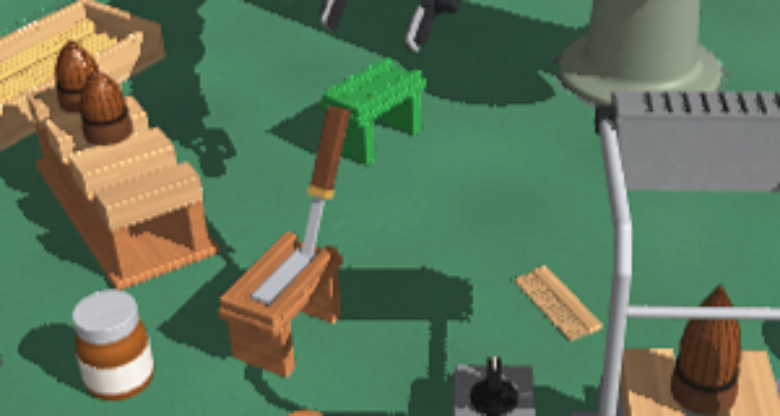

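Run:
```python
from h import *
np.set_printoptions(precision=4,suppress=True)
SW=pose(*DRY,(-.045,-.165,0))
movep((SW[0],SW[1],.17),rot(DRY[2],0,-1)); sleep(.2)
f=wframe("w_K"); s=get_state(); print(s["clock"],s["contact_force"])
print([(np.round(d["centre"],1),round(d["score"],2)) for d in tip_of("wrist","switch_grip")], wproj(f,[SW[0],SW[1],.062]))
F={"w":f}
for n in ("scene","top"): F[n]=grab_frame(n)
pickle.dump(F,open("F9.pkl","wb"))
cv2.imwrite("pics/Ks.png",F["scene"]["img"][:,:,::-1])
x0,y0,k=260,200,6
c=cv2.resize(f["img"][y0:y0+95,x0:x0+125,::-1],None,fx=k,fy=k,interpolation=cv2.INTER_CUBIC)
for z,l in ((.073,[(20,6),(20,-6),(-20,-6),(-20,6)]),(.051,[(21*np.cos(a),21*np.sin(a)) for a in np.linspace(0,6.28,40)])):
    q=np.array([wproj(f,pose(SW[0],SW[1],DRY[2],(a/1000,b/1000,z))) for a,b in l])
    cv2.polylines(c,[np.int32((q-(x0-.5,y0-.5))*k).reshape(-1,1,2)],True,(0,0,255),1)
cv2.imwrite("pics/K.png",c)
```

```text
37.6167 [-0.4424  0.0109  0.3071]
[(array([325.3, 233.7]), 0.68)] [322.2212 230.3277]
```

View pics/w_K.png

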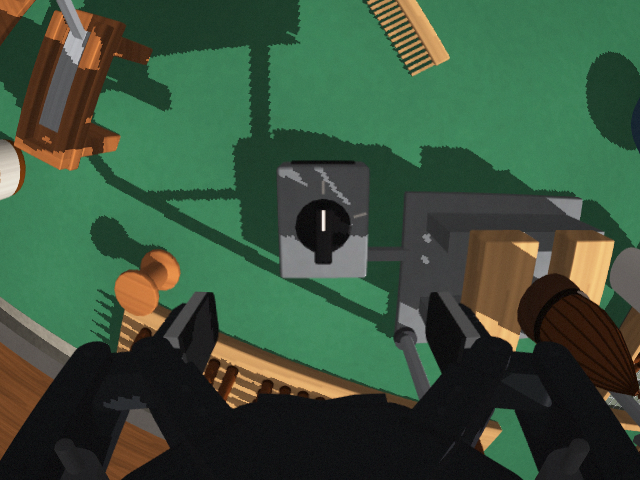

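View pics/K.png

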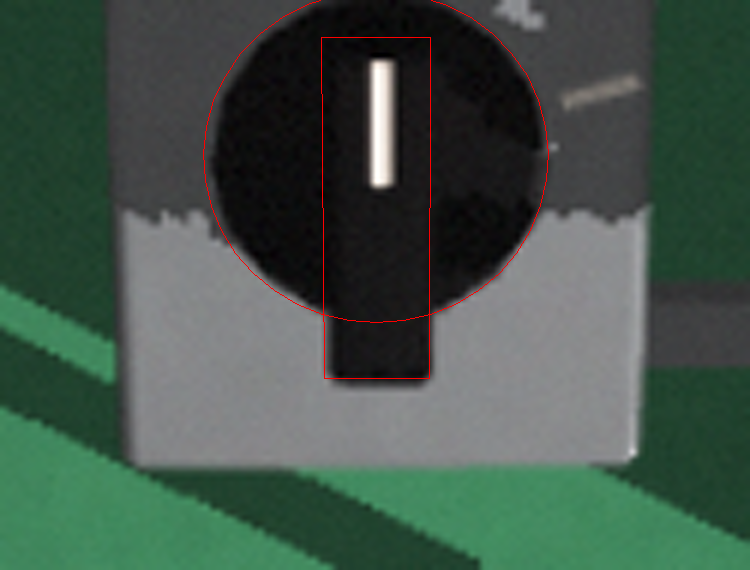

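View pics/Ks.png

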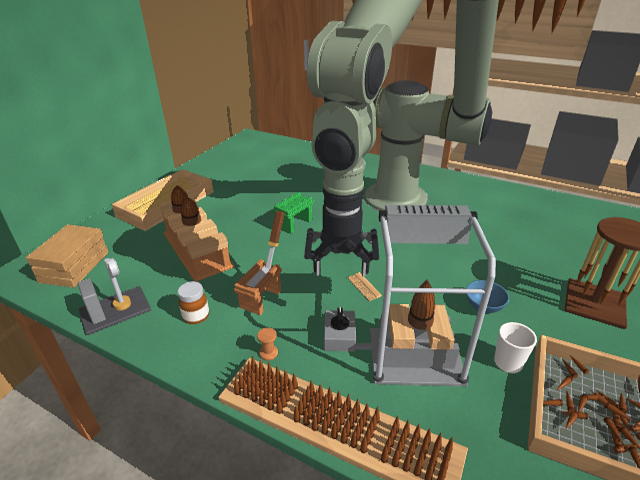

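Run:
```python
from h import *
np.set_printoptions(precision=4,suppress=True)
SW=pose(*DRY,(-.045,-.165,0))
st=lambda:(lambda s:print(round(s["clock"],2),s["finger_gap"],s["contact_force"],s["wrist_torque"],s["q"][5]))(get_state())
print(move_l((SW[0],SW[1],.057),.1,until_force=8)); st()
grab(50); st()
s=get_state(); q=s["q"].copy(); base=q[5]
for a in (.3,.6,.9,1.2,1.28):
    q[5]=base+a; set_joints(q); st()
sleep(.1); wframe("w_M")
f=grab_frame("scene"); cv2.imwrite("pics/M.png",cv2.resize(f["img"][200:400,280:480,::-1],None,fx=3,fy=3))
```

```text
False
39.05 0.9973677759450545 [-0.2759 -0.5817 -0.2031] [ 0.0048 -0.0818 -0.0086] -0.4057616331524727
39.72 0.12568564698681467 [ 0.417  -1.7869  2.2266] [-0.5486  0.024   0.0579] -0.40578542275010704
40.11 0.12364119189920135 [-0.4846  1.1481  0.6046] [0.1997 0.1135 0.0992] -0.10871942344518089
40.5 0.1221205971028259 [-1.4217  3.3397  1.8605] [0.7555 0.1025 0.0098] 0.19005190530675614
40.89 0.1218009357287878 [-0.1059  6.0225  1.365 ] [ 1.137  -0.0199 -0.0483] 0.48888337325864584
41.28 0.12385128381099886 [0.1129 6.725  0.4583] [ 1.3631 -0.1462 -0.0283] 0.7888810657289455
41.53 0.12257863361298112 [ 1.0421  7.0715 -0.3215] [ 1.4035 -0.24    0.0003] 0.8689442483328639
```

View pics/w_M.png

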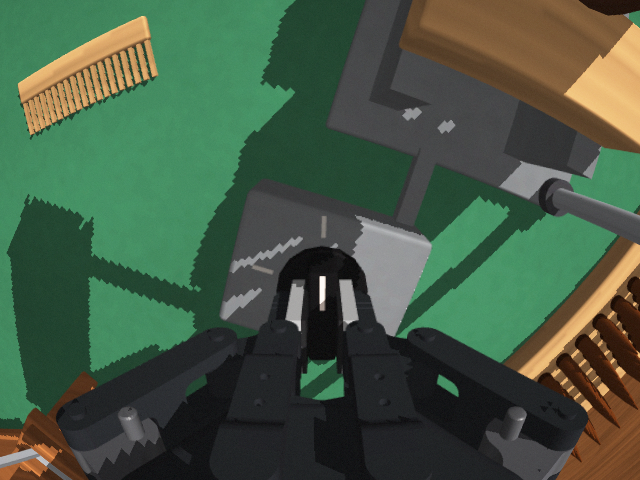

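View pics/M.png

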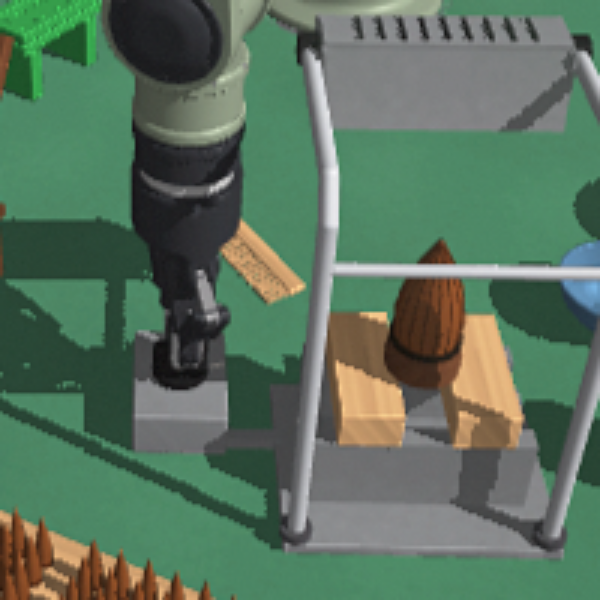

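Knob mark now points at the on tick (324,225). Release, lift off, and check.

Run:
```python
from h import *
np.set_printoptions(precision=4,suppress=True)
let_go(); sleep(.1)
s=get_state(); move_l(s["position"]+[0,0,.13],.12); sleep(.2)
f=wframe("w_N"); F={"w":f}; s=get_state(); print(s["clock"],s["contact_force"],s["finger_gap"])
for n in ("scene","top"): F[n]=grab_frame(n)
pickle.dump(F,open("F10.pkl","wb")); cv2.imwrite("pics/Ns.png",F["scene"]["img"][:,:,::-1])
SW=pose(*DRY,(-.045,-.165,0))
c0=np.int32(wproj(f,[SW[0],SW[1],.062]));x0,y0=c0-50;k=5
c=cv2.resize(f["img"][y0:y0+100,x0:x0+100,::-1],None,fx=k,fy=k,interpolation=cv2.INTER_CUBIC)
for a0,col in ((1.3,(0,0,255)),(1.2,(255,0,0))):
    q=np.array([wproj(f,pose(SW[0],SW[1],DRY[2]-a0,(a/1000,b/1000,.073))) for a,b in [(20,6),(20,-6),(-20,-6),(-20,6)]])
    cv2.polylines(c,[np.int32((q-(x0-.5,y0-.5))*k).reshape(-1,1,2)],True,col,1)
cv2.imwrite("pics/N.png",c)
```

```text
44.025 [-0.7177 -0.2757 -0.0502] 1.0000330814774792
```

View pics/N.png

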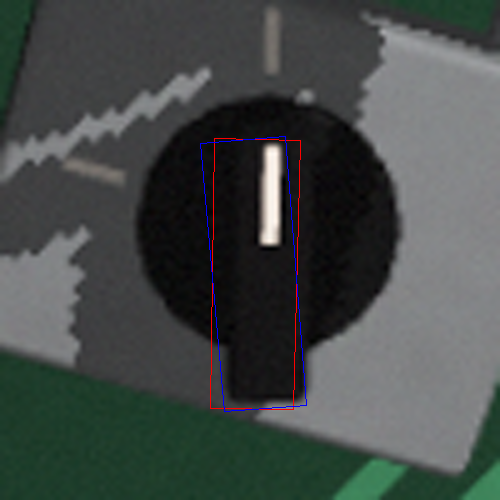

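View pics/Ns.png

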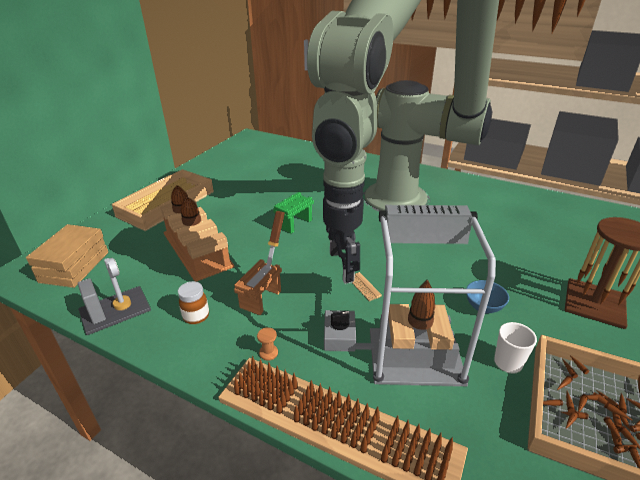

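Run:
```python
from h import *
F=pickle.load(open("F10.pkl","rb"));o=[]
for n,(x0,y0) in {"scene":(220,200),"top":(320,160)}.items():
    im=F[n]["img"][:,:,::-1];k=4;c=cv2.resize(im[y0:y0+120,x0:x0+100],None,fx=k,fy=k,interpolation=cv2.INTER_CUBIC)
    q=np.array([wproj(F[n],pose(*REST,(a/1000,b/1000,.074))) for a,b in [(35,12),(35,-12),(-45,-12),(-45,12)]])
    cv2.polylines(c,[np.int32((q-(x0-.5,y0-.5))*k).reshape(-1,1,2)],True,(0,0,255),1);o.append(c)
cv2.imwrite("pics/O.png",np.hstack(o))
```

```text
(no output)
```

View pics/O.png

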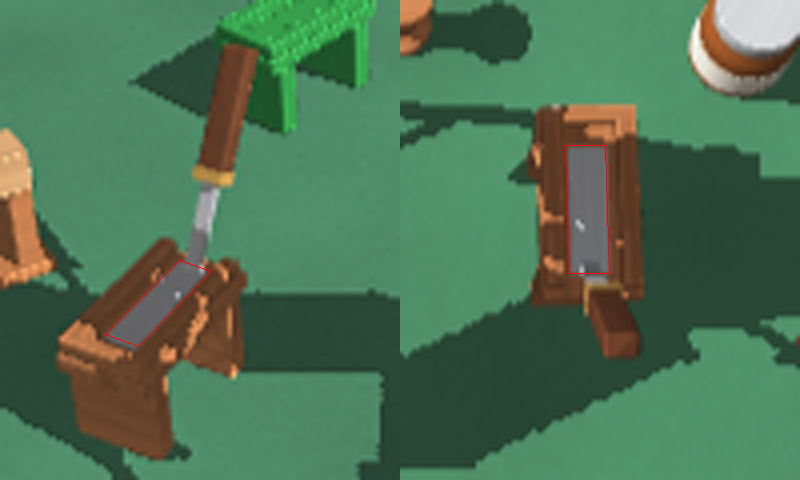

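```bash
python3 -c "
from cell import *
print(get_state()['clock']); print(sign_off())"
```

```text
44.125
the job is handed in; nothing more can be done
None
```

The job is done and handed in at 44.1 s of the 72 s allowed; `sign_off()` gives no verdict.

- **Choosing the head:** Its tip measured 208 mm above the table, against about 170–176 mm for the other two. It stood over the gap nearest the rest.
- **Moving it:** I gripped the lifter with the gripper leaned back about 47° to clear the hood. I carried the head upright on the blade and let it down on the deck. The gripper never came near its cup or hair.
- **Finishing up:** I drew the lifter out, set it down in the brown rest, then turned the knob clockwise about 1.28 rad and let go.

**Last checks in the pictures:**
- **Head:** upright on both slats, within about 2 mm of the deck's middle.
- **Lifter:** blade on the groove floor, within about 2 mm of home and lined up with the groove.
- **Knob:** pointer in line with the on mark, matching 1.3 rad.
- **Other things:** the two short heads and the other items looked unmoved. The gripper was open and clear of everything, and every force reading stayed under about 8 N.

**What disagreed or went unchecked:**
- **Rest outline:** its back end did not fit the given 120 mm length, so I took its position from the front end and sides.
- **Network points:** some of the trained networks' points were up to about 6 mm off my fits, and I relied on the fits.
- **Lamp:** I saw no glow or other sign that it is lit, so "on" rests on the knob's position.

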